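# Fit the boxed-in heat sink

### The arm

A 7-joint arm with a two-finger parallel gripper is mounted at the origin on the work surface. World frame = base frame: x ahead of the robot, y to its left, z up, the work surface at z = 0. Lengths are in m, angles in degrees, forces in N, time in s.
With the tool pointing down it reaches from about 0.35 to 0.9 m from the base axis. Payload 7.2 kg.
Tool frame: the origin (TCP) lies on the centre line of the jaws, within the pads' length; the fingertips stand 19 mm ahead of it and the grasp point (between the pads) is the TCP; z points along the fingers, y is the line along which they close (so a half turn about z gives the same grasp; the last joint's range is limited). The gripper opens to 88 mm and grips with 3 to 60 N. Pads are 20 mm wide; open, the fingers measure 115 mm over their backs; the gripper's body (75 mm by 178 mm) begins 61 mm behind the grasp point.
Start: joints at [-80.97, 23.554, -0.728, 91.456, 0.321, 64.991, -4.71], TCP at [0.14, 0.609, 0.242] pointing down, gripper open.
Joint ranges: [-169.25, 169.25], [-16.82, 113.86], [-84.01, 82.57], [7.8, 145.47], [-59.2, 239.2], [7.22, 106.19], [-163.78, 163.78]. Speed limits (degrees/s): [136.94, 136.94, 172.46, 172.46, 180, 180, 180].

### API

Orientations are given as [roll, pitch, yaw] about the fixed x, y, z axes, in that order (R = Rz(yaw) Ry(pitch) Rx(roll)).
In Python, from cell import manip gives the robot as it stands.
- The arm moves only by the tool arm_command, never from a script. Its argument "commands" is a list of rows, each an object of numbers: "tx", "ty", "tz": the shift along the tool's x, y, z in cm; "twist": the turn about the tool's z in degrees; "claw": the closure, from 0 (fully open) to 1 (shut). A call has 1 to 10 rows; each row shifts and turns the commanded pose from where the row before left it, along the tool's axes as they then stand; what a row does not reach is not made up. A row lasts 1/12 s, in which the tool goes at most 41.7 mm and 7.16 degrees, less where a joint would pass 70% of its speed; a pose out of reach is approached as far as the arm can. A call is refused whole if a number of a shift passes 4.17 or a number of a turn 7.16, either way. A call with a gripper value outside its range is refused whole. The fingers move at their own pace and stop on an object; "squeeze" is the grip in N (left out, the last holds). Time passes only in rows, so rows that do not move let the fingers close. It gives the time, the measured TCP pose, the force, the opening and the grip force at its end, in the units of the state.
- manip.get_obs(): the state, without advancing time (a new reading comes with each control period).
- manip.grab_frame(name): name is "side" or "top" or "wrist"; returns a dict with "image" (400x640x3 uint8, red, green, blue), "fov_y" (degrees; the focal length in pixels is half the picture's height over the tangent of half this angle, whatever the lens; pixels are square), "cx", "cy" (the principal point, pixels), "R" (3x3) and "t" (3): a world point X has camera coordinates R X + t. Camera axes: x right, y down, z forward; pixel columns grow to the right and rows downward; lengths in m; the calibration is good to about 2 mm. The wrist camera is an equidistant fisheye: a pixel r from the principal point sees the ray r / f radians off the axis. A picture is of the moment at which its call begins. There is no depth.
- manip.finish_job(): hands the job in; it is judged then, once.
The state is a dict: "time": time; "joints": joint angles; "qd": joint speeds; "joint_efforts": joint torques, N m; "tcp_pos": TCP position; "eef_rot": TCP orientation; "contact_force": force on the tool from outside, world axes, zero at the start; "ft_torque": the same for the moment, N m; "finger_gap": finger opening in m; "grasp_force": force on a finger pad.
Only numpy, scipy, OpenCV 4.12 (cv2) and the standard library are available. Lean on these libraries where they do the work, as an engineer would, in place of code of your own. Each camera call takes 0.05 s, during which the arm holds its last target. There are 200 camera calls.

### The job

The copper heat sink is boxed in by three parts on the display tray: first clear the joystick base, the dust cover and the shoulder trigger off onto the cork mat, standing upright, and leave the heat sink where it is meanwhile. With all three on the mat, set the heat sink squarely on the bare metal landing of the opened console, its length along the landing's length. Then stand each of the three back in the middle of its own mark (joystick base on red, dust cover on yellow, trigger on green).

Things in the scene. Friction and masses are not known exactly. Their poses are not given: they have to be found in the camera images.
- heatsink_center (a point): copper heat sink, a block of upright fins, 40 (x) x 100 (y, along the fins) x 30 mm high, about 0.35 kg; this point is its centre, 15 mm above its underside. Starts in the middle of the tray, on the tray's top 8 mm above the desk, with only about 2 to 20 mm between its long sides and the three parts (grip across the 40 mm). Z is up
- joystick_center (a point): black joystick base, square block 44 (x) x 44 (y) x 30 mm high with a low rubber collar and a steel stub in the middle of its top up to 46 mm above its underside, about 0.09 kg; this point is on its axis 15 mm above its underside. Its y starts along the heat sink's y within 0.12 rad; the sides facing +-y are free to grip. Its home is the red mark
- cover_center (a point): clear blue plastic cartridge dust cover, an upright closed box 30 (x) x 50 (y) x 44 mm high, about 0.03 kg; this point is its centre, 22 mm above its underside. Its y starts along the heat sink's y within 0.12 rad; the sides facing +-y are free to grip. Its home is the yellow mark
- trigger_center (a point): smoky brown-grey plastic shoulder trigger, flat foot with a rounded hump lying along y, 38 (x) x 40 (y) x 32 mm high, about 0.04 kg, flat ends facing +-y; this point is 16 mm above its underside. Its y starts along the heat sink's y within 0.12 rad; the flat ends are free to grip. Its home is the green mark
- mark_red: fixed red plastic plate on the square grey tray, 52 (x) x 70 (y, along the heat sink's length) x 2 mm, origin at the centre of its underside, 8 mm above the desk. Home of the black joystick base, which starts on it. The three marks are shuffled among three places on the tray: one on one side of the heat sink, two on the other (80 mm apart along y), all 51 mm sideways of the tray's centre
- mark_yellow: fixed yellow plastic plate on the square grey tray, 52 (x) x 70 (y, along the heat sink's length) x 2 mm, origin at the centre of its underside, 8 mm above the desk. Home of the clear blue dust cover, which starts on it. The three marks are shuffled among three places on the tray: one on one side of the heat sink, two on the other (80 mm apart along y), all 51 mm sideways of the tray's centre
- mark_green: fixed green plastic plate on the square grey tray, 52 (x) x 70 (y, along the heat sink's length) x 2 mm, origin at the centre of its underside, 8 mm above the desk. Home of the smoky shoulder trigger, which starts on it. The three marks are shuffled among three places on the tray: one on one side of the heat sink, two on the other (80 mm apart along y), all 51 mm sideways of the tray's centre
- mat: side area: fixed empty cork mat flat on the desk, 230 (its x) x 130 (its y) x 4 mm thick, origin at the centre of its underside; left or right of the tray
- landing (a point): the landing for the heat sink: bare aluminium plate 50 (x) x 110 (y) mm amid the green board of an opened console (fixed grey shell 210 x 160 mm), across the tray from the mat. This point is the centre of its top face, 18 mm above the desk and 4 mm above the board; low components (up to 8 mm above the board) stand 70 mm or more from it along +-x. Z is up

How it is judged (in metres and radians):
On the way, in this order (a step that is already met when the one before it is completed fails the run):
1. all three parts stand upright on the cork mat while the heat sink is still where it was (x of joystick_center in the frame of mat between -0.11 and 0.11 m and y of joystick_center in the frame of mat between -0.06 and 0.06 m and z of joystick_center in the frame of mat below 0.025 m and angle between each of joystick_center, cover_center, trigger_center's own z axis and vertical below 0.2 rad and x of cover_center in the frame of mat between -0.11 and 0.11 m and y of cover_center in the frame of mat between -0.06 and 0.06 m and z of cover_center in the frame of mat below 0.032 m and x of trigger_center in the frame of mat between -0.11 and 0.11 m and y of trigger_center in the frame of mat between -0.06 and 0.06 m and z of trigger_center in the frame of mat below 0.026 m and distance of heatsink_center from where it was at the start of the episode below 0.03 m), for 0.2 s.
2. the heat sink sits squarely on the landing while the three parts are on the mat (horizontal distance between heatsink_center and landing below 0.01 m and z of heatsink_center in the frame of landing below 0.02 m and angle between heatsink_center's own z axis and vertical below 0.1 rad and angle between the y axis of heatsink_center and the y axis of landing, either way round below 0.15 rad and x of joystick_center in the frame of mat between -0.11 and 0.11 m and y of joystick_center in the frame of mat between -0.06 and 0.06 m and z of joystick_center in the frame of mat below 0.025 m and angle between each of joystick_center, cover_center, trigger_center's own z axis and vertical below 0.2 rad and x of cover_center in the frame of mat between -0.11 and 0.11 m and y of cover_center in the frame of mat between -0.06 and 0.06 m and z of cover_center in the frame of mat below 0.032 m and x of trigger_center in the frame of mat between -0.11 and 0.11 m and y of trigger_center in the frame of mat between -0.06 and 0.06 m and z of trigger_center in the frame of mat below 0.026 m), for 0.2 s.
At the end, for the whole second after the job is handed in: the heat sink rests flat on the landing, centre within 10 mm and length within 0.15 rad of the landing's; joystick base, dust cover and trigger stand upright on the red, yellow and green mark, each centre within 12 mm of the mark's centre; all released and at rest (horizontal distance between heatsink_center and landing below 0.01 m and z of heatsink_center in the frame of landing below 0.02 m and angle between heatsink_center's own z axis and vertical below 0.1 rad and angle between the y axis of heatsink_center and the y axis of landing, either way round below 0.15 rad and horizontal distance between joystick_center and mark_red below 0.012 m and z of joystick_center in the frame of mark_red below 0.022 m and angle between each of joystick_center, cover_center, trigger_center's own z axis and vertical below 0.15 rad and horizontal distance between cover_center and mark_yellow below 0.012 m and z of cover_center in the frame of mark_yellow below 0.029 m and horizontal distance between trigger_center and mark_green below 0.012 m and z of trigger_center in the frame of mark_green below 0.023 m and linear speed of each of joystick, cover, trigger, heatsink below 0.02 m/s); the robot touches nothing.
It also fails if it takes over 144 s, if anything falls off the work surface, if the arm or the gripper's body presses on something with over 40 N, if the wrist force passes 120 N, or if a joint passes its speed limit or range.

## Working session

There is one attempt and no reset: what is moved stays moved. The work goes in short steps, Python scripts to look and compute and a tool call to move; the robot and the scene stay as the last step left them, time stands still between calls to the robot, and variables do not carry over. Pictures are saved under pics/ and viewed, at most 14 in all, crops included, and the job is handed in when it is done.

Besides the shell and the picture viewer there is one more tool, called after "Emit:" as a command line: name --argument value ..., lists and objects as JSON in quotes. arm_command: Moves the arm, as the interface text tells. Its arguments: {"type":"object","properties":{"commands":{"type":"array"},"squeeze":{"type":"number"}},"required":["commands"]}

```bash
mkdir -p pics; ls; python3 - <<'E'
from cell import manip
import cv2
o=manip.get_obs()
print({k:o[k] for k in('time','tcp_pos','eef_rot','finger_gap')})
for n in('top','side'):
    f=manip.grab_frame(n); cv2.imwrite(f'pics/{n}0.png',f['image'][:,:,::-1]); print(n,f['fov_y'],f['cx'],f['cy'],f['R'],f['t'])
E
```

```text
pics
{'time': 0.0, 'tcp_pos': array([0.13989039, 0.60866713, 0.24081091]), 'eef_rot': array([-1.79908871e+02,  7.15140922e-03,  1.67060317e+02]), 'finger_gap': 0.08760441327103143}
top 44.20147556982451 328.15014860336424 204.18513474013812 [[ 0.01325829 -0.9998531  -0.01086224]
 [-0.99489012 -0.01210353 -0.10023549]
 [ 0.1000893   0.01213569 -0.99490445]] [0.00403585 0.5978944  1.13672513]
side 56.70155104131463 312.9500054604446 190.8240309645788 [[-0.98360187 -0.17995911  0.01191942]
 [-0.10558916  0.52101881 -0.84698898]
 [ 0.14621314 -0.83435851 -0.53147681]] [0.54856141 0.10079615 0.75684254]
```

View pics/top0.png

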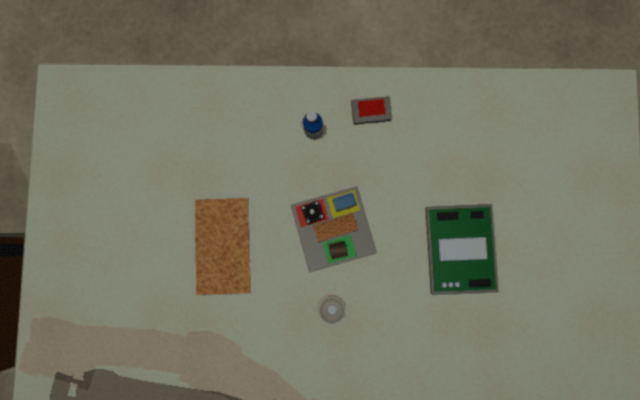

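View pics/side0.png

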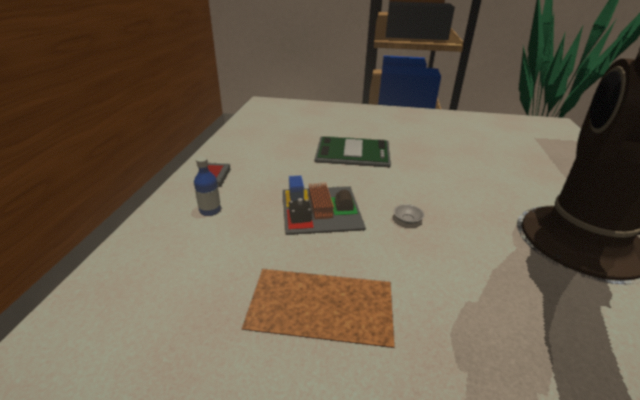

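Top view: mat about (222,246), red (312,212), yellow (344,204), heat sink (336,228), green (339,250), landing (463,249). The side view shows the same layout, with all three parts upright. Next I'll measure coarsely by colour.

```bash
cat > h.py <<'E'
import numpy as np, cv2
from cell import manip
def unproj(f,p,z,wrist=False):
    p=np.asarray(p,float).reshape(-1,2); fl=200/np.tan(np.radians(f['fov_y']/2))
    d=(p-[f['cx'],f['cy']])/fl
    if wrist:
        r=np.linalg.norm(d,axis=1)[:,None]+1e-12
        c=np.c_[d/r*np.sin(r),np.cos(r)]
    else: c=np.c_[d,np.ones(len(d))]
    R=np.array(f['R']); t=np.array(f['t']); w=c@R; o=-R.T@t
    return o+w*((z-o[2])/w[:,2])[:,None]
def proj(f,X,wrist=False):
    X=np.asarray(X,float).reshape(-1,3); fl=200/np.tan(np.radians(f['fov_y']/2))
    c=X@np.array(f['R']).T+f['t']; r=np.linalg.norm(c[:,:2],axis=1)[:,None]+1e-12
    d=c[:,:2]/r*np.arctan2(r,c[:,2:]) if wrist else c[:,:2]/c[:,2:]
    return d*fl+[f['cx'],f['cy']]
def rect(f,mask,z,wrist=False,mina=30):
    """biggest blob -> world min-area rect at height z: centre, sizes, long-axis angle deg"""
    cs,_=cv2.findContours(mask.astype(np.uint8)*255,cv2.RETR_EXTERNAL,cv2.CHAIN_APPROX_NONE)
    c=max(cs,key=cv2.contourArea)[:,0,:]
    w=unproj(f,c,z,wrist)[:,:2]
    (x,y),(a,b),an=cv2.minAreaRect((w*1000).astype(np.float32))
    if a<b: a,b,an=b,a,an+90
    return dict(c=np.round([x/1000,y/1000],4),s=np.round([a,b],1),ang=round((an+90)%180-90,1),px=c.mean(0).round(0))
def hsv(f): return cv2.cvtColor(f['image'],cv2.COLOR_RGB2HSV).astype(int)
E
python3 - <<'E'
from h import *
f=manip.grab_frame('top'); H=hsv(f); h,s,v=H[...,0],H[...,1],H[...,2]
yy,xx=np.mgrid[:400,:640]
def box(a,b,c,d): return (xx>a)&(xx<b)&(yy>c)&(yy<d)
print('mat',rect(f,box(180,265,185,310)&(s>110),.004))
print('green',rect(f,box(300,370,230,275)&(h>45)&(h<75)&(s>120),.010))
print('yellow',rect(f,box(325,370,185,220)&(h>22)&(h<35)&(s>130),.010))
print('red',rect(f,box(285,332,195,230)&((h<6)|(h>174))&(s>130),.010))
print('sink',rect(f,box(305,365,212,245)&(h>6)&(h<20)&(s>90),.038))
print('land',rect(f,box(435,495,232,270)&(s<70)&(v>110),.018))
E
```

```text
mat {'c': array([0.4972, 0.2665]), 's': array([226.9, 127.7]), 'ang': 3.0, 'px': array([222., 246.])}
green {'c': array([ 0.4929, -0.0152]), 's': array([67.3, 49. ]), 'ang': -72.6, 'px': array([339., 249.])}
yellow {'c': array([ 0.6014, -0.0242]), 's': array([69.2, 52.2]), 'ang': -73.3, 'px': array([343., 204.])}
red {'c': array([0.5745, 0.0662]), 's': array([50.4, 39.1]), 'ang': 14.8, 'px': array([302., 212.])}
sink {'c': array([ 0.5447, -0.005 ]), 's': array([99. , 43.8]), 'ang': -71.8, 'px': array([335., 227.])}
land {'c': array([ 0.4972, -0.3076]), 's': array([109.1,  49.5]), 'ang': -86.9, 'px': array([463., 249.])}
```

Emit:
arm_command --commands '[{"twist": -6},{"twist": -6},{"twist": -6},{"twist": -6},{"twist": -6},{"tx": -1,"ty": -3.5},{"tx": -1,"ty": -3.5},{"tx": -1,"ty": -3.5},{"tx": -1,"ty": -3.5},{"tx": -1,"ty": -3.5}]'

```text
invalid input
```

Emit:
arm_command --commands '[{"tx": -1,"ty": -3.5},{"tx": -1,"ty": -3.5},{"tx": -1,"ty": -3.5},{"tx": -1,"ty": -3.5},{"tx": -1,"ty": -3.5},{"tx": -1,"ty": -3.5},{"tx": -1,"ty": -3.5},{"tx": -1,"ty": -3.5},{"tx": -1,"ty": -3.5},{"tx": -1,"ty": -3.5}]'

```text
invalid input
```

Emit:
arm_command --commands '[{"tx": -1,"ty": -3.5},{"tx": -1,"ty": -3.5},{"tx": -1,"ty": -3.5},{"tx": -1,"ty": -3.5},{"tx": -1,"ty": -3.5},{},{},{}]'

```text
invalid input
```

```bash
python3 - <<'E'
from h import *
o=manip.get_obs(); print(o['time'],o['tcp_pos'],o['eef_rot'],o['contact_force'])
f=manip.grab_frame('wrist'); print(f['fov_y'],f['cx'],f['cy'],f['R'],f['t'])
cv2.imwrite('pics/w1.png',f['image'][:,:,::-1])
E
```

```text
0.15 [0.13989822 0.6087681  0.24099319] [-1.79928554e+02  8.06292007e-03  1.67066771e+02] [ 0.18616055  0.60948751 -0.47302102]
65.70646984690485 317.0579624574173 196.67374413400336 [[ 0.22492322  0.97437584 -0.00112617]
 [ 0.93417821 -0.21531522  0.2845179 ]
 [ 0.27698488 -0.06504672 -0.95867007]] [-0.62378993 -0.03463355  0.39042089]
```

View pics/w1.png

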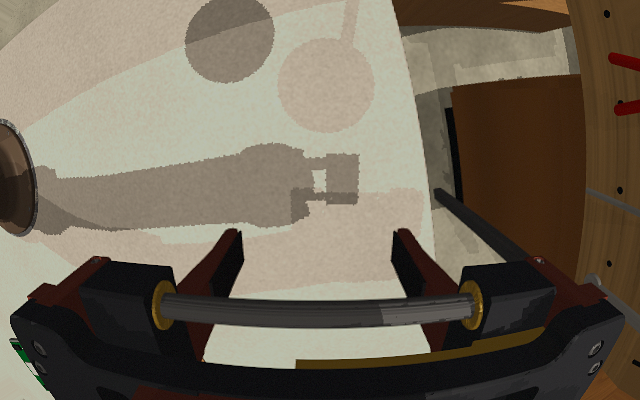

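The wrist view shows the desk and the arm's shadow, with the fingers at the bottom near (240,240) and (395,240). The moves were refused, so each row probably needs every key.

Emit:
arm_command --commands '[{"tx": 0,"ty": 0,"tz": 0,"twist": -6,"claw": 0},{"tx": 0,"ty": 0,"tz": 0,"twist": -6,"claw": 0},{"tx": 0,"ty": 0,"tz": 0,"twist": -6,"claw": 0},{"tx": 0,"ty": 0,"tz": 0,"twist": -6,"claw": 0},{"tx": 0,"ty": 0,"tz": 0,"twist": -6,"claw": 0}]'

```text
time: 0.62
tcp_pos: [0.1399, 0.609, 0.2414]
eef_rot: [-180.0, -0.0, -162.6]
contact_force: [0.7, -0.6, -1.2]
finger_gap: 0.0875
grasp_force: 0.0
```

Emit:
arm_command --commands '[{"tx": -1.25,"ty": -3.5,"tz": 0,"twist": 0,"claw": 0},{"tx": -1.25,"ty": -3.5,"tz": 0,"twist": 0,"claw": 0},{"tx": -1.25,"ty": -3.5,"tz": 0,"twist": 0,"claw": 0},{"tx": -1.25,"ty": -3.5,"tz": 0,"twist": 0,"claw": 0},{"tx": -1.25,"ty": -3.5,"tz": 0,"twist": 0,"claw": 0},{"tx": -1.25,"ty": -3.5,"tz": 0,"twist": 0,"claw": 0},{"tx": -1.25,"ty": -3.5,"tz": 0,"twist": 0,"claw": 0},{"tx": -1.25,"ty": -3.5,"tz": 0,"twist": 0,"claw": 0},{"tx": -1.25,"ty": -3.5,"tz": 0,"twist": 0,"claw": 0},{"tx": -1.25,"ty": -3.5,"tz": 0,"twist": 0,"claw": 0}]'

```text
time: 1.45
tcp_pos: [0.3629, 0.3095, 0.2418]
eef_rot: [180.0, 0.0, -162.9]
contact_force: [1.3, 0.1, 1.1]
finger_gap: 0.0878
grasp_force: 0.0
```

Emit:
arm_command --commands '[{"tx": -1.25,"ty": -3.5,"tz": 0,"twist": 0,"claw": 0},{"tx": -1.25,"ty": -3.5,"tz": 0,"twist": 0,"claw": 0},{"tx": -1.25,"ty": -3.5,"tz": 0,"twist": 0,"claw": 0},{"tx": -1.25,"ty": -3.5,"tz": 0,"twist": 0,"claw": 0},{"tx": -1.25,"ty": -3.5,"tz": 0,"twist": 0,"claw": 0},{"tx": -1.25,"ty": -3.5,"tz": 0,"twist": 0,"claw": 0},{"tx": -1.25,"ty": -3.5,"tz": 0,"twist": 0,"claw": 0},{"tx": -1.25,"ty": -3.5,"tz": 0,"twist": 0,"claw": 0},{"tx": -1.25,"ty": -3.5,"tz": 0,"twist": 0,"claw": 0},{"tx": -1.25,"ty": -3.5,"tz": 0,"twist": 0,"claw": 0}]'

```text
time: 2.28
tcp_pos: [0.5851, 0.0117, 0.2416]
eef_rot: [180.0, 0.0, -162.9]
contact_force: [0.6, -0.8, 0.2]
finger_gap: 0.0877
grasp_force: 0.0
```

```bash
python3 - <<'E'
from h import *
o=manip.get_obs(); print(o['time'],o['tcp_pos'],o['eef_rot'],o['qd'].round(1))
import pickle
f=manip.grab_frame('wrist'); pickle.dump(f,open('w2.pkl','wb'))
cv2.imwrite('pics/w2.png',f['image'][:,:,::-1])
E
```

```text
2.2833 [0.58509325 0.01171987 0.24164439] [ 1.79995825e+02  4.79015782e-03 -1.62921602e+02] [ 35.8  25.8   9.2 -34.6 -10.6  10.5  46. ]
```

View pics/w2.png

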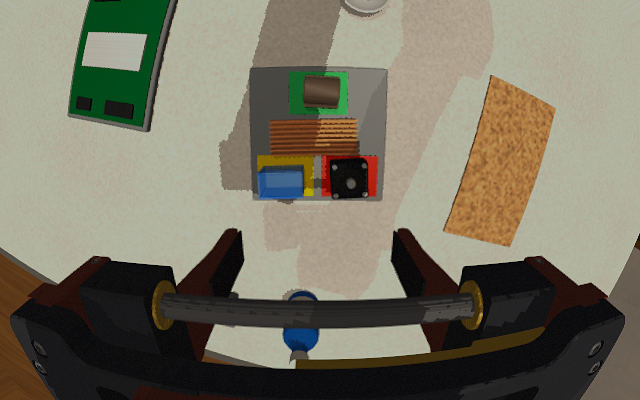

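The image shows green/trigger at (320,92), the sink at (315,137), yellow/cover at (283,178) and red/joystick at (350,177), with the landing at left (113,50) and the mat at right. I'll zoom in to measure.

```bash
python3 - <<'E'
from h import *
import pickle
f=pickle.load(open('w2.pkl','rb'))
c=f['image'][60:208,240:400]
cv2.imwrite('pics/w2c.png',cv2.resize(c,None,fx=4,fy=4,interpolation=cv2.INTER_CUBIC)[:,:,::-1])
H=hsv(f); h,s,v=H[...,0],H[...,1],H[...,2]
yy,xx=np.mgrid[:400,:640]
def box(a,b,c,d): return (xx>a)&(xx<b)&(yy>c)&(yy<d)
print('mat',rect(f,box(430,570,60,255)&(s>110),.004,True))
print('green',rect(f,box(270,370,60,125)&(h>45)&(h<75)&(s>120),.010,True))
print('yellow',rect(f,box(250,320,145,205)&(h>22)&(h<35)&(s>130),.010,True))
print('red',rect(f,box(315,385,145,205)&((h<6)|(h>174))&(s>130),.010,True))
print('sink',rect(f,box(262,365,116,155)&(h>6)&(h<20)&(s>90),.038,True))
print('land',rect(f,box(78,150,25,75)&(s<70)&(v>110),.018,True))
print(-f['R'].T@f['t'])
E
```

```text
mat {'c': array([0.4981, 0.2643]), 's': array([228.5, 130.5]), 'ang': 2.9, 'px': array([500., 165.])}
green {'c': array([ 0.4935, -0.0162]), 's': array([69.6, 51.4]), 'ang': -74.0, 'px': array([318.,  93.])}
yellow {'c': array([ 0.6023, -0.0255]), 's': array([70.6, 49.9]), 'ang': -74.7, 'px': array([291., 168.])}
red {'c': array([0.5796, 0.0509]), 's': array([70.4, 51.6]), 'ang': -74.1, 'px': array([349., 171.])}
sink {'c': array([ 0.5437, -0.0064]), 's': array([101.1,  39.8]), 'ang': -72.7, 'px': array([313., 136.])}
land {'c': array([ 0.4978, -0.3083]), 's': array([110.5,  50.9]), 'ang': -87.1, 'px': array([114.,  50.])}
[ 0.51116449 -0.01193211  0.38404737]
```

View pics/w2c.png

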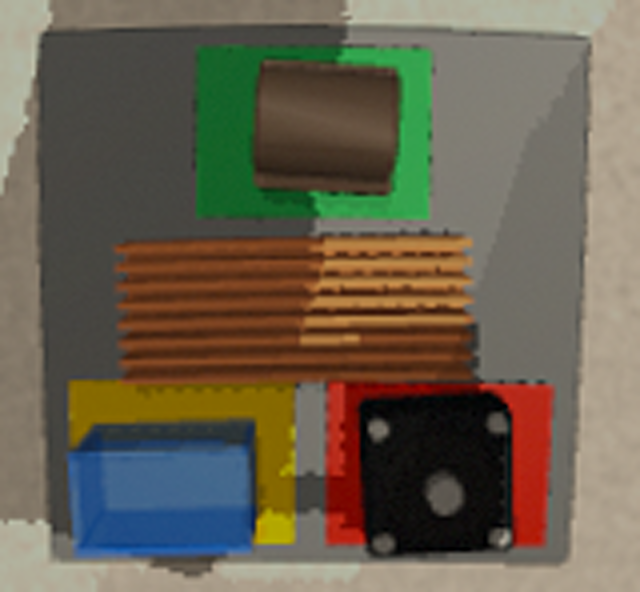

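```bash
python3 - <<'E'
from h import *
import pickle
f=pickle.load(open('w2.pkl','rb'))
def U(p,z): return unproj(f,np.array(p,float)/4+[240-.375,60-.375],z,True)[:,:2]
def ang(a,b): d=a-b; return np.degrees(np.arctan2(d[1],d[0]))
j=U([(378,430),(497,420),(384,543),(502,537)],.040)
print('joy',j.mean(0).round(4),ang(j[1],j[0]),ang(j[3],j[2]),ang(j[0],j[2])+90,ang(j[1],j[3])+90)
c=U([(70,452),(253,450),(250,550),(72,553)],.054)
print('cov',c.mean(0).round(4),ang(c[1],c[0]),ang(c[2],c[3]),np.linalg.norm(c[1]-c[0]),np.linalg.norm(c[1]-c[2]))
b=U([(255,190),(392,194)],.012); t=U([(327,129)],.02)
print('trig',t,ang(b[1],b[0]),np.linalg.norm(b[1]-b[0]), b.mean(0)+.019*np.array([-np.cos(np.radians(16)),-np.sin(np.radians(16))]))
m=manip.get_obs(); print(m['tcp_pos'],m['eef_rot'][2])
E
```

```text
joy [0.5792 0.0482] 112.28285138485705 110.05262136323749 -69.19556402923729 -68.37817815515325
cov [ 0.6041 -0.0266] 107.28149589103529 108.0230870372858 0.05061364636933269 0.02843521186743264
trig [[ 0.49231023 -0.01244319]] 105.44100459562996 0.040640741274295594 [ 0.49193269 -0.01313779]
[0.58834109 0.004049   0.24170935] -163.31659057048387
```

```bash
cat >> h.py <<'E'
def d(*targets):
    """totals (cm, deg) tx ty tz after the twist, chained from the current pose"""
    o=manip.get_obs(); p=np.array(o['tcp_pos']); y=o['eef_rot'][2]
    print('t',o['time'],'now',p.round(4),round(y%360,2),'gap',round(o['finger_gap'],4))
    for x in targets:
        q=np.array(x[:3]); yaw=x[3]; a=np.radians(yaw); e=(q-p)*100
        print('->',x,'twist',round((y-yaw+180)%360-180,2),'tx %.2f ty %.2f tz %.2f'%(e[0]*np.cos(a)+e[1]*np.sin(a),e[0]*np.sin(a)-e[1]*np.cos(a),-e[2]))
        p,y=q,yaw
E
```

Emit:
arm_command --commands '[{"tx": 0,"ty": 0,"tz": 0,"twist": 0,"claw": 0.27},{"tx": 0,"ty": 0,"tz": 0,"twist": 0,"claw": 0.27},{"tx": 0,"ty": 0,"tz": 0,"twist": 0,"claw": 0.27},{"tx": 0,"ty": 0,"tz": 0,"twist": 0,"claw": 0.27}]' --squeeze 15

```text
time: 2.67
tcp_pos: [0.5837, 0.015, 0.2416]
eef_rot: [180.0, -0.0, -162.8]
contact_force: [0.1, 0.8, 0.6]
finger_gap: 0.0657
grasp_force: 0.0
```

```bash
python3 -c "
from h import *
d((.604,-.0266,.11,197.6),(.604,-.0266,.036,197.6),(.604,-.0266,.11,197.6),(.567,.268,.11,197.6))"
```

```text
t 2.6667 now [0.5837 0.015  0.2416] 197.19 gap 0.0657
-> (0.604, -0.0266, 0.11, 197.6) twist -0.41 tx -0.68 ty -4.58 tz 13.16
-> (0.604, -0.0266, 0.036, 197.6) twist 0.0 tx -0.00 ty 0.00 tz 7.40
-> (0.604, -0.0266, 0.11, 197.6) twist 0.0 tx -0.00 ty 0.00 tz -7.40
-> (0.567, 0.268, 0.11, 197.6) twist 0.0 tx -5.38 ty 29.20 tz -0.00
```

Emit:
arm_command --commands '[{"tx": -0.17,"ty": -1.15,"tz": 3.3,"twist": -0.4,"claw": 0.27},{"tx": -0.17,"ty": -1.15,"tz": 3.3,"twist": 0,"claw": 0.27},{"tx": -0.17,"ty": -1.15,"tz": 3.3,"twist": 0,"claw": 0.27},{"tx": -0.17,"ty": -1.15,"tz": 3.3,"twist": 0,"claw": 0.27},{"tx": 0,"ty": 0,"tz": 0,"twist": 0,"claw": 0.27},{"tx": 0,"ty": 0,"tz": 0,"twist": 0,"claw": 0.27},{"tx": 0,"ty": 0,"tz": 0,"twist": 0,"claw": 0.27}]'

```text
time: 3.25
tcp_pos: [0.6051, -0.0272, 0.1112]
eef_rot: [180.0, 0.1, -162.5]
contact_force: [-0.1, 0.2, 0.6]
finger_gap: 0.0636
grasp_force: 0.0
```

```bash
python3 - <<'E'
from h import *
d((.604,-.0266,.036,197.6))
f=manip.grab_frame('wrist'); cv2.imwrite('pics/w3.png',f['image'][:,:,::-1])
E
```

```text
t 3.25 now [ 0.6051 -0.0272  0.1112] 197.54 gap 0.0636
-> (0.604, -0.0266, 0.036, 197.6) twist -0.06 tx 0.09 ty 0.09 tz 7.52
```

View pics/w3.png

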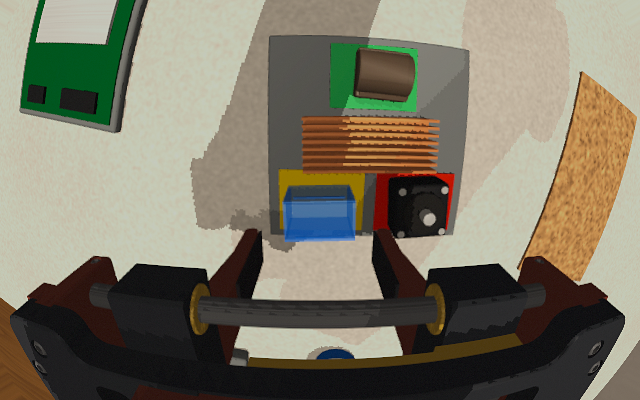

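The cover (about (320,212)) is centred between the fingers (about 258 and 378). I'll descend, close and lift.

Emit:
arm_command --commands '[{"tx": 0.1,"ty": 0.1,"tz": 2.5,"twist": 0,"claw": 0.27},{"tx": 0,"ty": 0,"tz": 2.5,"twist": 0,"claw": 0.27},{"tx": 0,"ty": 0,"tz": 2.5,"twist": 0,"claw": 0.27},{"tx": 0,"ty": 0,"tz": 0,"twist": 0,"claw": 0.27},{"tx": 0,"ty": 0,"tz": 0,"twist": 0,"claw": 0.27},{"tx": 0,"ty": 0,"tz": 0,"twist": 0,"claw": 0.7},{"tx": 0,"ty": 0,"tz": 0,"twist": 0,"claw": 0.7},{"tx": 0,"ty": 0,"tz": 0,"twist": 0,"claw": 0.7},{"tx": 0,"ty": 0,"tz": 0,"twist": 0,"claw": 0.7}]'

```text
time: 4.05
tcp_pos: [0.6047, -0.0277, 0.0368]
eef_rot: [-180.0, 0.2, -162.5]
contact_force: [-1.6, 0.4, 6.9]
finger_gap: 0.0497
grasp_force: 15.0
```

```bash
python3 -c "
from h import *
d((.604,-.0266,.12,197.6),(.567,.268,.12,197.6),(.567,.268,.03,197.6))"
```

```text
t 4.05 now [ 0.6047 -0.0277  0.0368] 197.47 gap 0.0497
-> (0.604, -0.0266, 0.12, 197.6) twist -0.13 tx 0.03 ty 0.12 tz -8.32
-> (0.567, 0.268, 0.12, 197.6) twist 0.0 tx -5.38 ty 29.20 tz -0.00
-> (0.567, 0.268, 0.03, 197.6) twist 0.0 tx -0.00 ty 0.00 tz 9.00
```

Emit:
arm_command --commands '[{"tx": 0,"ty": 0,"tz": -2.8,"twist": 0,"claw": 0.7},{"tx": 0,"ty": 0,"tz": -2.8,"twist": 0,"claw": 0.7},{"tx": 0,"ty": 0,"tz": -2.8,"twist": 0,"claw": 0.7},{"tx": -0.6,"ty": 3.25,"tz": 0,"twist": 0,"claw": 0.7},{"tx": -0.6,"ty": 3.25,"tz": 0,"twist": 0,"claw": 0.7},{"tx": -0.6,"ty": 3.25,"tz": 0,"twist": 0,"claw": 0.7},{"tx": -0.6,"ty": 3.25,"tz": 0,"twist": 0,"claw": 0.7},{"tx": -0.6,"ty": 3.25,"tz": 0,"twist": 0,"claw": 0.7},{"tx": -0.6,"ty": 3.25,"tz": 0,"twist": 0,"claw": 0.7},{"tx": -0.6,"ty": 3.25,"tz": 0,"twist": 0,"claw": 0.7}]'

```text
time: 4.88
tcp_pos: [0.575, 0.2033, 0.1198]
eef_rot: [180.0, 0.1, -162.5]
contact_force: [-0.3, 0.9, -0.1]
finger_gap: 0.0502
grasp_force: 15.0
```

Emit:
arm_command --commands '[{"tx": -0.6,"ty": 3.25,"tz": 0,"twist": 0,"claw": 0.7},{"tx": -0.6,"ty": 3.25,"tz": 0,"twist": 0,"claw": 0.7},{"tx": 0,"ty": 0,"tz": 2.5,"twist": 0,"claw": 0.7},{"tx": 0,"ty": 0,"tz": 2.5,"twist": 0,"claw": 0.7},{"tx": 0,"ty": 0,"tz": 2,"twist": 0,"claw": 0.7},{"tx": 0,"ty": 0,"tz": 0,"twist": 0,"claw": 0.7},{"tx": 0,"ty": 0,"tz": 0,"twist": 0,"claw": 0.7},{"tx": 0,"ty": 0,"tz": 0,"twist": 0,"claw": 0.7}]'

```text
time: 5.55
tcp_pos: [0.568, 0.2675, 0.0503]
eef_rot: [180.0, 0.1, -162.6]
contact_force: [0.1, 0.4, -0.2]
finger_gap: 0.0498
grasp_force: 15.0
```

Emit:
arm_command --commands '[{"tx": 0,"ty": 0,"tz": 1,"twist": 0,"claw": 0.7},{"tx": 0,"ty": 0,"tz": 0.95,"twist": 0,"claw": 0.7},{"tx": 0,"ty": 0,"tz": 0,"twist": 0,"claw": 0.7},{"tx": 0,"ty": 0,"tz": 0,"twist": 0,"claw": 0.7},{"tx": 0,"ty": 0,"tz": 0,"twist": 0,"claw": 0.27},{"tx": 0,"ty": 0,"tz": 0,"twist": 0,"claw": 0.27},{"tx": 0,"ty": 0,"tz": 0,"twist": 0,"claw": 0.27},{"tx": 0,"ty": 0,"tz": 0,"twist": 0,"claw": 0.27}]'

```text
time: 6.22
tcp_pos: [0.567, 0.2673, 0.0292]
eef_rot: [180.0, -0.0, -162.5]
contact_force: [-0.5, -0.8, -0.9]
finger_gap: 0.0645
grasp_force: 0.0
```

```bash
python3 -c "
from h import *
d((.568,.2675,.12,197.6),(.5792,.0482,.12,200.7),(.5792,.0482,.033,200.7))"
```

```text
t 6.2167 now [0.567  0.2673 0.0292] 197.46 gap 0.0645
-> (0.568, 0.2675, 0.12, 197.6) twist -0.14 tx -0.10 ty -0.01 tz -9.08
-> (0.5792, 0.0482, 0.12, 200.7) twist -3.1 tx 6.70 ty -20.91 tz -0.00
-> (0.5792, 0.0482, 0.033, 200.7) twist 0.0 tx -0.00 ty 0.00 tz 8.70
```

Emit:
arm_command --commands '[{"tx": 0,"ty": 0,"tz": -3,"twist": 0,"claw": 0.27},{"tx": 0,"ty": 0,"tz": -3,"twist": 0,"claw": 0.27},{"tx": 0,"ty": 0,"tz": -3,"twist": -3.2,"claw": 0.27},{"tx": 0.95,"ty": -3,"tz": 0,"twist": 0,"claw": 0.27},{"tx": 0.95,"ty": -3,"tz": 0,"twist": 0,"claw": 0.27},{"tx": 0.95,"ty": -3,"tz": 0,"twist": 0,"claw": 0.27},{"tx": 0.95,"ty": -3,"tz": 0,"twist": 0,"claw": 0.27},{"tx": 0.95,"ty": -3,"tz": 0,"twist": 0,"claw": 0.27},{"tx": 0.95,"ty": -3,"tz": 0,"twist": 0,"claw": 0.3},{"tx": 0.95,"ty": -3,"tz": 0,"twist": 0,"claw": 0.3}]'

```text
time: 7.05
tcp_pos: [0.5788, 0.0459, 0.1193]
eef_rot: [180.0, 0.0, -159.3]
contact_force: [0.5, -0.0, 0.7]
finger_gap: 0.0613
grasp_force: 0.0
```

Emit:
arm_command --commands '[{"tx": 0,"ty": 0,"tz": 0,"twist": 0,"claw": 0.3},{"tx": 0,"ty": 0,"tz": 0,"twist": 0,"claw": 0.3},{"tx": 0,"ty": 0,"tz": 0,"twist": 0,"claw": 0.3}]'

```text
time: 7.3
tcp_pos: [0.5789, 0.0479, 0.1192]
eef_rot: [180.0, 0.0, -159.3]
contact_force: [0.6, 0.0, -0.4]
finger_gap: 0.0615
grasp_force: 0.0
```

```bash
python3 -c "
from h import *
d((.5792,.0482,.033,200.7))
f=manip.grab_frame('wrist'); cv2.imwrite('pics/w4.png',f['image'][:,:,::-1])"
```

```text
t 7.3 now [0.5789 0.0479 0.1192] 200.65 gap 0.0615
-> (0.5792, 0.0482, 0.033, 200.7) twist -0.05 tx -0.04 ty 0.02 tz 8.62
```

View pics/w4.png

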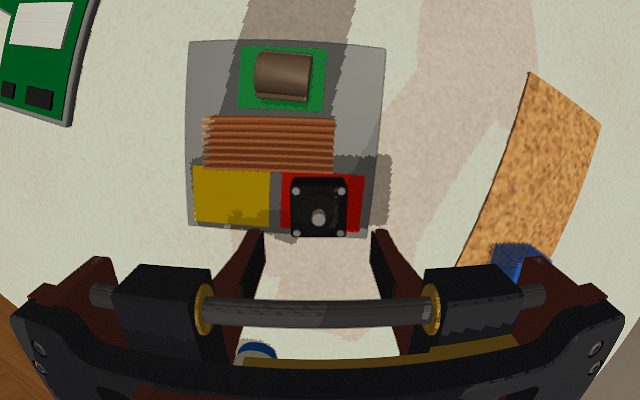

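The joystick (318,207) sits square between the fingers, and the cover is on the mat at about (515,262). Descending and gripping.

Emit:
arm_command --commands '[{"tx": 0,"ty": 0,"tz": 2.9,"twist": 0,"claw": 0.3},{"tx": 0,"ty": 0,"tz": 2.9,"twist": 0,"claw": 0.3},{"tx": 0,"ty": 0,"tz": 2.8,"twist": 0,"claw": 0.3},{"tx": 0,"ty": 0,"tz": 0,"twist": 0,"claw": 0.3},{"tx": 0,"ty": 0,"tz": 0,"twist": 0,"claw": 0.3},{"tx": 0,"ty": 0,"tz": 0,"twist": 0,"claw": 0.7},{"tx": 0,"ty": 0,"tz": 0,"twist": 0,"claw": 0.7},{"tx": 0,"ty": 0,"tz": 0,"twist": 0,"claw": 0.7},{"tx": 0,"ty": 0,"tz": 0,"twist": 0,"claw": 0.7}]'

```text
time: 8.1
tcp_pos: [0.579, 0.0479, 0.0335]
eef_rot: [180.0, 0.0, -159.3]
contact_force: [0.1, 0.9, -0.3]
finger_gap: 0.0441
grasp_force: 15.0
```

```bash
python3 -c "
from h import *
d((.5792,.0482,.12,200.7),(.498,.264,.12,200.7),(.498,.264,.028,200.7))"
```

```text
t 8.1 now [0.579  0.0479 0.0335] 200.7 gap 0.0441
-> (0.5792, 0.0482, 0.12, 200.7) twist -0.0 tx -0.03 ty 0.02 tz -8.65
-> (0.498, 0.264, 0.12, 200.7) twist 0.0 tx -0.03 ty 23.06 tz -0.00
-> (0.498, 0.264, 0.028, 200.7) twist 0.0 tx -0.00 ty 0.00 tz 9.20
```

Emit:
arm_command --commands '[{"tx": 0,"ty": 0,"tz": -2.8,"twist": 0,"claw": 0.7},{"tx": 0,"ty": 0,"tz": -2.8,"twist": 0,"claw": 0.7},{"tx": 0,"ty": 0,"tz": -2.8,"twist": 0,"claw": 0.7},{"tx": 0,"ty": 3.3,"tz": 0,"twist": 0,"claw": 0.7},{"tx": 0,"ty": 3.3,"tz": 0,"twist": 0,"claw": 0.7},{"tx": 0,"ty": 3.3,"tz": 0,"twist": 0,"claw": 0.7},{"tx": 0,"ty": 3.3,"tz": 0,"twist": 0,"claw": 0.7},{"tx": 0,"ty": 3.3,"tz": 0,"twist": 0,"claw": 0.7},{"tx": 0,"ty": 3.3,"tz": 0,"twist": 0,"claw": 0.7},{"tx": 0,"ty": 3.3,"tz": 0,"twist": 0,"claw": 0.7}]'

```text
time: 8.93
tcp_pos: [0.4965, 0.2649, 0.1175]
eef_rot: [180.0, 0.0, -159.3]
contact_force: [1.1, 0.1, -1.2]
finger_gap: 0.0441
grasp_force: 15.0
```

Emit:
arm_command --commands '[{"tx": 0,"ty": 0,"tz": 0,"twist": 0,"claw": 0.7},{"tx": 0,"ty": 0,"tz": 2.5,"twist": 0,"claw": 0.7},{"tx": 0,"ty": 0,"tz": 2.5,"twist": 0,"claw": 0.7},{"tx": 0,"ty": 0,"tz": 2,"twist": 0,"claw": 0.7},{"tx": 0,"ty": 0,"tz": 1,"twist": 0,"claw": 0.7},{"tx": 0,"ty": 0,"tz": 0.5,"twist": 0,"claw": 0.7},{"tx": 0,"ty": 0,"tz": 0,"twist": 0,"claw": 0.7},{"tx": 0,"ty": 0,"tz": 0,"twist": 0,"claw": 0.7}]'

```text
time: 9.6
tcp_pos: [0.4979, 0.2635, 0.0328]
eef_rot: [180.0, 0.0, -159.4]
contact_force: [-0.2, -0.1, -0.8]
finger_gap: 0.0436
grasp_force: 15.0
```

Emit:
arm_command --commands '[{"tx": 0,"ty": 0,"tz": 0.5,"twist": 0,"claw": 0.7},{"tx": 0,"ty": 0,"tz": 0,"twist": 0,"claw": 0.7},{"tx": 0,"ty": 0,"tz": 0,"twist": 0,"claw": 0.7},{"tx": 0,"ty": 0,"tz": 0,"twist": 0,"claw": 0.3},{"tx": 0,"ty": 0,"tz": 0,"twist": 0,"claw": 0.3},{"tx": 0,"ty": 0,"tz": 0,"twist": 0,"claw": 0.3},{"tx": 0,"ty": 0,"tz": 0,"twist": 0,"claw": 0.3},{"tx": 0,"ty": 0,"tz": -3,"twist": 0,"claw": 0.3},{"tx": 0,"ty": 0,"tz": -3,"twist": 0,"claw": 0.3},{"tx": 0,"ty": 0,"tz": -3,"twist": 5.2,"claw": 0.3}]'

```text
time: 10.43
tcp_pos: [0.4971, 0.263, 0.1179]
eef_rot: [-180.0, -0.1, -164.5]
contact_force: [0.6, -0.2, 0.8]
finger_gap: 0.0614
grasp_force: 0.0
```

Emit:
arm_command --commands '[{"tx": 0.98,"ty": -3.3,"tz": 0,"twist": 0,"claw": 0.3},{"tx": 0.98,"ty": -3.3,"tz": 0,"twist": 0,"claw": 0.3},{"tx": 0.98,"ty": -3.3,"tz": 0,"twist": 0,"claw": 0.3},{"tx": 0.98,"ty": -3.3,"tz": 0,"twist": 0,"claw": 0.3},{"tx": 0.98,"ty": -3.3,"tz": 0,"twist": 0,"claw": 0.3},{"tx": 0.98,"ty": -3.3,"tz": 0,"twist": 0,"claw": 0.3},{"tx": 0.98,"ty": -3.3,"tz": 0,"twist": 0,"claw": 0.33},{"tx": 0.98,"ty": -3.3,"tz": 0,"twist": 0,"claw": 0.33},{"tx": 0,"ty": 0,"tz": 0,"twist": 0,"claw": 0.33},{"tx": 0,"ty": 0,"tz": 0,"twist": 0,"claw": 0.33}]'

```text
time: 11.27
tcp_pos: [0.4922, -0.014, 0.1174]
eef_rot: [-180.0, 0.0, -164.8]
contact_force: [-0.6, 0.3, -0.3]
finger_gap: 0.0587
grasp_force: 0.0
```

```bash
python3 -c "
from h import *
d((.4923,-.0128,.033,195.4))
f=manip.grab_frame('wrist'); cv2.imwrite('pics/w5.png',f['image'][:,:,::-1])"
```

```text
t 11.2667 now [ 0.4922 -0.014   0.1174] 195.2 gap 0.0587
-> (0.4923, -0.0128, 0.033, 195.4) twist -0.2 tx -0.04 ty 0.11 tz 8.44
```

View pics/w5.png

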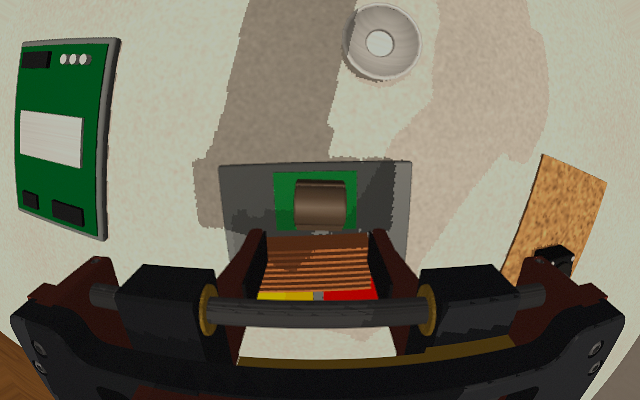

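The trigger (319,205) is centred between the fingers. Descending and gripping.

Emit:
arm_command --commands '[{"tx": 0,"ty": 0,"tz": 2.8,"twist": 0,"claw": 0.33},{"tx": 0,"ty": 0,"tz": 2.8,"twist": 0,"claw": 0.33},{"tx": 0,"ty": 0,"tz": 2.8,"twist": 0,"claw": 0.33},{"tx": 0,"ty": 0,"tz": 0,"twist": 0,"claw": 0.33},{"tx": 0,"ty": 0,"tz": 0,"twist": 0,"claw": 0.33},{"tx": 0,"ty": 0,"tz": 0,"twist": 0,"claw": 0.7},{"tx": 0,"ty": 0,"tz": 0,"twist": 0,"claw": 0.7},{"tx": 0,"ty": 0,"tz": 0,"twist": 0,"claw": 0.7},{"tx": 0,"ty": 0,"tz": 0,"twist": 0,"claw": 0.7}]'

```text
time: 12.07
tcp_pos: [0.4924, -0.0114, 0.0336]
eef_rot: [180.0, 0.0, -164.5]
contact_force: [-0.2, 0.1, 1.2]
finger_gap: 0.0401
grasp_force: 15.0
```

```bash
python3 -c "
from h import *
d((.492,-.0130,.12,195.4),(.428,.261,.12,195.4),(.428,.261,.028,195.4))"
```

```text
t 12.0667 now [ 0.4924 -0.0114  0.0336] 195.49 gap 0.0401
-> (0.492, -0.013, 0.12, 195.4) twist 0.09 tx 0.08 ty -0.14 tz -8.64
-> (0.428, 0.261, 0.12, 195.4) twist 0.0 tx -1.11 ty 28.12 tz -0.00
-> (0.428, 0.261, 0.028, 195.4) twist 0.0 tx -0.00 ty 0.00 tz 9.20
```

Emit:
arm_command --commands '[{"tx": 0,"ty": 0,"tz": -4,"twist": 0,"claw": 0.7},{"tx": 0,"ty": 0,"tz": -4,"twist": 0,"claw": 0.7},{"tx": -0.13,"ty": 3.5,"tz": 0,"twist": 0,"claw": 0.7},{"tx": -0.13,"ty": 3.5,"tz": 0,"twist": 0,"claw": 0.7},{"tx": -0.13,"ty": 3.5,"tz": 0,"twist": 0,"claw": 0.7},{"tx": -0.13,"ty": 3.5,"tz": 0,"twist": 0,"claw": 0.7},{"tx": -0.13,"ty": 3.5,"tz": 0,"twist": 0,"claw": 0.7},{"tx": -0.13,"ty": 3.5,"tz": 0,"twist": 0,"claw": 0.7},{"tx": -0.13,"ty": 3.5,"tz": 0,"twist": 0,"claw": 0.7},{"tx": -0.13,"ty": 3.5,"tz": 0,"twist": 0,"claw": 0.7}]'

```text
time: 12.9
tcp_pos: [0.4269, 0.2624, 0.1136]
eef_rot: [180.0, 0.0, -164.5]
contact_force: [1.3, 0.1, -0.2]
finger_gap: 0.0398
grasp_force: 15.0
```

Emit:
arm_command --commands '[{"tx": 0,"ty": 0,"tz": 0,"twist": 0,"claw": 0.7},{"tx": 0,"ty": 0,"tz": 2.5,"twist": 0,"claw": 0.7},{"tx": 0,"ty": 0,"tz": 2.5,"twist": 0,"claw": 0.7},{"tx": 0,"ty": 0,"tz": 2,"twist": 0,"claw": 0.7},{"tx": 0,"ty": 0,"tz": 1,"twist": 0,"claw": 0.7},{"tx": 0,"ty": 0,"tz": 0,"twist": 0,"claw": 0.7},{"tx": 0,"ty": 0,"tz": 0,"twist": 0,"claw": 0.7}]'

```text
time: 13.48
tcp_pos: [0.4277, 0.2605, 0.0333]
eef_rot: [-180.0, -0.0, -164.6]
contact_force: [-0.2, -0.6, -0.6]
finger_gap: 0.04
grasp_force: 15.0
```

Emit:
arm_command --commands '[{"tx": 0,"ty": 0,"tz": 0.55,"twist": 0,"claw": 0.7},{"tx": 0,"ty": 0,"tz": 0,"twist": 0,"claw": 0.7},{"tx": 0,"ty": 0,"tz": 0,"twist": 0,"claw": 0.7},{"tx": 0,"ty": 0,"tz": 0,"twist": 0,"claw": 0.3},{"tx": 0,"ty": 0,"tz": 0,"twist": 0,"claw": 0.3},{"tx": 0,"ty": 0,"tz": 0,"twist": 0,"claw": 0.3},{"tx": 0,"ty": 0,"tz": 0,"twist": 0,"claw": 0.3},{"tx": 0,"ty": 0,"tz": -4,"twist": 0,"claw": 0.3},{"tx": 0,"ty": 0,"tz": -4,"twist": 0,"claw": 0.3},{"tx": 0,"ty": 0,"tz": -4,"twist": 0,"claw": 0.3}]'

```text
time: 14.32
tcp_pos: [0.427, 0.2601, 0.1485]
eef_rot: [-179.9, -0.1, -164.6]
contact_force: [1.0, 1.0, 0.4]
finger_gap: 0.0615
grasp_force: 0.0
```

```bash
python3 -c "
from h import *
print(manip.get_obs()['joints'])
d((.5437,-.0064,.12,107),(.5437,-.0064,.034,107))
f=manip.grab_frame('top'); cv2.imwrite('pics/t2.png',cv2.resize(f['image'][170:320,180:500],None,fx=2.5,fy=2.5,interpolation=2)[:,:,::-1])"
```

```text
[-48.69628057  17.87742442  14.32249527 115.12464615  -5.83867352
  47.80851436  74.34702082]
t 14.3167 now [0.427  0.2601 0.1485] 195.45 gap 0.0615
-> (0.5437, -0.0064, 0.12, 107) twist 88.45 tx -28.90 ty 3.37 tz 2.85
-> (0.5437, -0.0064, 0.034, 107) twist 0 tx 0.00 ty 0.00 tz 8.60
```

View pics/t2.png

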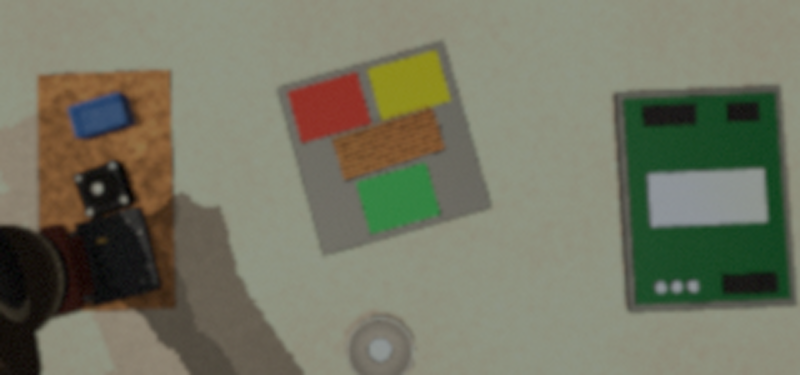

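Top view: cover, joystick and (under the gripper) trigger are on the mat, and the sink is untouched on the tray. Turning to grip the sink.

Emit:
arm_command --commands '[{"tx": 0,"ty": 0,"tz": 0,"twist": 6.8,"claw": 0.2},{"tx": 0,"ty": 0,"tz": 0,"twist": 6.8,"claw": 0.2},{"tx": 0,"ty": 0,"tz": 0,"twist": 6.8,"claw": 0.2},{"tx": 0,"ty": 0,"tz": 0,"twist": 6.8,"claw": 0.2},{"tx": 0,"ty": 0,"tz": 0,"twist": 6.8,"claw": 0.2},{"tx": 0,"ty": 0,"tz": 0,"twist": 6.8,"claw": 0.2},{"tx": 0,"ty": 0,"tz": 0,"twist": 6.8,"claw": 0.2},{"tx": 0,"ty": 0,"tz": 0,"twist": 6.8,"claw": 0.2},{"tx": 0,"ty": 0,"tz": 0,"twist": 6.8,"claw": 0.2},{"tx": 0,"ty": 0,"tz": 0,"twist": 6.8,"claw": 0.2}]'

```text
time: 15.2
tcp_pos: [0.4275, 0.2608, 0.1477]
eef_rot: [180.0, -0.0, 127.1]
contact_force: [-0.2, 0.1, -1.1]
finger_gap: 0.0701
grasp_force: 0.0
```

Emit:
arm_command --commands '[{"tx": 0,"ty": 0,"tz": 0,"twist": 6.8,"claw": 0.2},{"tx": 0,"ty": 0,"tz": 0,"twist": 6.8,"claw": 0.2},{"tx": 0,"ty": 0,"tz": 0,"twist": 6.8,"claw": 0.2},{"tx": 0,"ty": 0,"tz": 0,"twist": 0,"claw": 0.2},{"tx": 0,"ty": 0,"tz": 0,"twist": 0,"claw": 0.2}]'

```text
time: 15.62
tcp_pos: [0.4274, 0.2609, 0.1476]
eef_rot: [-180.0, 0.0, 107.3]
contact_force: [0.2, 0.6, -0.0]
finger_gap: 0.0701
grasp_force: 0.0
```

```bash
python3 -c "
from h import *
d((.5437,-.0064,.12,107),(.5437,-.0064,.034,107))
f=manip.grab_frame('wrist');
H=hsv(f); h,s,v=H[...,0],H[...,1],H[...,2]
q=proj(f,[[.5437,-.0064,.02],[.4978,-.3083,.018]],True); print(q)"
```

```text
t 15.6167 now [0.4274 0.2609 0.1476] 107.29 gap 0.0701
-> (0.5437, -0.0064, 0.12, 107) twist 0.29 tx -28.96 ty 3.30 tz 2.76
-> (0.5437, -0.0064, 0.034, 107) twist 0 tx 0.00 ty 0.00 tz 8.60
[[339.95203524 397.00967905]
 [265.77801931 467.50261934]]
```

Emit:
arm_command --commands '[{"tx": -3.6,"ty": 0.4,"tz": 0,"twist": 0.3,"claw": 0.2},{"tx": -3.6,"ty": 0.4,"tz": 0,"twist": 0,"claw": 0.2},{"tx": -3.6,"ty": 0.4,"tz": 0,"twist": 0,"claw": 0.2},{"tx": -3.6,"ty": 0.4,"tz": 0,"twist": 0,"claw": 0.2},{"tx": -3.6,"ty": 0.4,"tz": 0,"twist": 0,"claw": 0.2},{"tx": -3.6,"ty": 0.4,"tz": 0,"twist": 0,"claw": 0.2},{"tx": -3.6,"ty": 0.4,"tz": 0,"twist": 0,"claw": 0.2},{"tx": -3.6,"ty": 0.4,"tz": 0,"twist": 0,"claw": 0.2},{"tx": 0,"ty": 0,"tz": 2.8,"twist": 0,"claw": 0.2},{"tx": 0,"ty": 0,"tz": 0,"twist": 0,"claw": 0.2}]'

```text
time: 16.5
tcp_pos: [0.5402, -0.0081, 0.1169]
eef_rot: [-179.8, 0.0, 106.7]
contact_force: [-2.1, 1.5, -1.1]
finger_gap: 0.0704
grasp_force: 0.0
```

Emit:
arm_command --commands '[{"tx": 0,"ty": 0,"tz": 0,"twist": 0,"claw": 0.2},{"tx": 0,"ty": 0,"tz": 0,"twist": 0,"claw": 0.2}]'

```text
time: 16.67
tcp_pos: [0.5413, -0.0049, 0.1199]
eef_rot: [-180.0, -0.0, 106.9]
contact_force: [-0.1, 0.1, 0.1]
finger_gap: 0.0701
grasp_force: 0.0
```

```bash
python3 -c "
from h import *
d((.5437,-.0064,.034,107.3))
f=manip.grab_frame('wrist'); cv2.imwrite('pics/w6.png',f['image'][:,:,::-1])"
```

```text
t 16.6667 now [ 0.5413 -0.0049  0.1199] 106.9 gap 0.0701
-> (0.5437, -0.0064, 0.034, 107.3) twist -0.4 tx -0.21 ty 0.19 tz 8.59
```

View pics/w6.png

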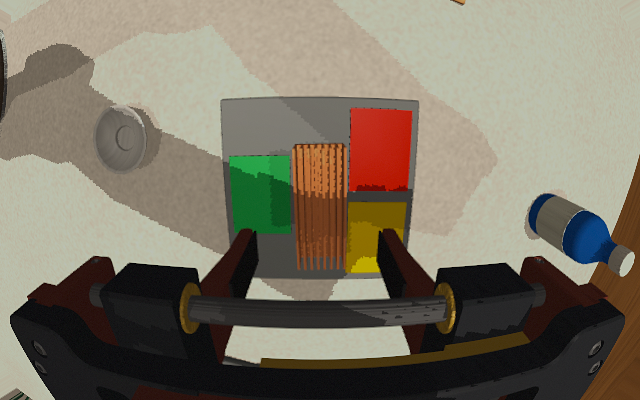

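The sink (320,207) is square and centred between the fingers. Descending with a stronger grip.

Emit:
arm_command --commands '[{"tx": -0.2,"ty": 0.2,"tz": 2.9,"twist": -0.4,"claw": 0.2},{"tx": 0,"ty": 0,"tz": 2.9,"twist": 0,"claw": 0.2},{"tx": 0,"ty": 0,"tz": 2.8,"twist": 0,"claw": 0.2},{"tx": 0,"ty": 0,"tz": 0,"twist": 0,"claw": 0.2},{"tx": 0,"ty": 0,"tz": 0,"twist": 0,"claw": 0.2},{"tx": 0,"ty": 0,"tz": 0,"twist": 0,"claw": 0.7},{"tx": 0,"ty": 0,"tz": 0,"twist": 0,"claw": 0.7},{"tx": 0,"ty": 0,"tz": 0,"twist": 0,"claw": 0.7},{"tx": 0,"ty": 0,"tz": 0,"twist": 0,"claw": 0.7},{"tx": 0,"ty": 0,"tz": 0,"twist": 0,"claw": 0.7}]' --squeeze 40

```text
time: 17.55
tcp_pos: [0.5443, -0.0068, 0.0344]
eef_rot: [179.9, -0.0, 107.2]
contact_force: [0.7, 0.3, 0.1]
finger_gap: 0.0403
grasp_force: 0.5
```

```bash
python3 -c "
from h import *
d((.5437,-.0064,.12,107.3),(.4978,-.3083,.12,92.9),(.4978,-.3083,.045,92.9))"
```

```text
t 17.55 now [ 0.5443 -0.0068  0.0344] 107.18 gap 0.0403
-> (0.5437, -0.0064, 0.12, 107.3) twist -0.12 tx 0.06 ty -0.05 tz -8.56
-> (0.4978, -0.3083, 0.12, 92.9) twist 14.4 tx -29.92 ty -6.11 tz -0.00
-> (0.4978, -0.3083, 0.045, 92.9) twist 0.0 tx 0.00 ty 0.00 tz 7.50
```

Emit:
arm_command --commands '[{"tx": 0,"ty": 0,"tz": 0,"twist": 0,"claw": 0.7},{"tx": 0,"ty": 0,"tz": 0,"twist": 0,"claw": 0.7},{"tx": 0,"ty": 0,"tz": -1.5,"twist": 0,"claw": 0.7},{"tx": 0,"ty": 0,"tz": -2.5,"twist": 0,"claw": 0.7},{"tx": 0,"ty": 0,"tz": -2.5,"twist": 0,"claw": 0.7},{"tx": 0,"ty": 0,"tz": -1.5,"twist": 0,"claw": 0.7},{"tx": 0,"ty": 0,"tz": 0,"twist": 4.8,"claw": 0.7},{"tx": 0,"ty": 0,"tz": 0,"twist": 4.8,"claw": 0.7},{"tx": 0,"ty": 0,"tz": 0,"twist": 4.8,"claw": 0.7}]'

```text
time: 18.3
tcp_pos: [0.5437, -0.0069, 0.1139]
eef_rot: [-180.0, -0.0, 92.5]
contact_force: [-0.4, 0.1, -2.5]
finger_gap: 0.0397
grasp_force: 39.9
```

```bash
python3 -c "
from h import *
print(manip.get_obs()['grasp_force'])
d((.4978,-.3083,.115,92.9))"
```

```text
39.88696575164795
t 18.3 now [ 0.5437 -0.0069  0.1139] 92.53 gap 0.0397
-> (0.4978, -0.3083, 0.115, 92.9) twist -0.37 tx -29.87 ty -6.11 tz -0.11
```

Emit:
arm_command --commands '[{"tx": -3,"ty": -0.6,"tz": 0,"twist": 0,"claw": 0.7},{"tx": -3,"ty": -0.6,"tz": 0,"twist": 0,"claw": 0.7},{"tx": -3,"ty": -0.6,"tz": 0,"twist": 0,"claw": 0.7},{"tx": -3,"ty": -0.6,"tz": 0,"twist": 0,"claw": 0.7},{"tx": -3,"ty": -0.6,"tz": 0,"twist": 0,"claw": 0.7},{"tx": -3,"ty": -0.6,"tz": 0,"twist": 0,"claw": 0.7},{"tx": -3,"ty": -0.6,"tz": 0,"twist": 0,"claw": 0.7},{"tx": -3,"ty": -0.6,"tz": 0,"twist": 0,"claw": 0.7},{"tx": -3,"ty": -0.6,"tz": 0,"twist": 0,"claw": 0.7},{"tx": -3,"ty": -0.6,"tz": 0,"twist": 0,"claw": 0.7}]'

```text
time: 19.13
tcp_pos: [0.4976, -0.3107, 0.1133]
eef_rot: [-180.0, -0.0, 92.8]
contact_force: [0.6, -0.4, -2.4]
finger_gap: 0.0397
grasp_force: 39.9
```

Emit:
arm_command --commands '[{"tx": 0,"ty": 0,"tz": 1,"twist": 0,"claw": 0.7},{"tx": 0,"ty": 0,"tz": 2,"twist": 0,"claw": 0.7},{"tx": 0,"ty": 0,"tz": 1,"twist": 0,"claw": 0.7},{"tx": 0,"ty": 0,"tz": 0,"twist": 0,"claw": 0.7},{"tx": 0,"ty": 0,"tz": 0,"twist": 0,"claw": 0.7},{"tx": 0,"ty": 0,"tz": 0,"twist": 0,"claw": 0.7}]'

```text
time: 19.63
tcp_pos: [0.4989, -0.3093, 0.0741]
eef_rot: [180.0, 0.0, 92.8]
contact_force: [0.5, 0.2, -3.2]
finger_gap: 0.0398
grasp_force: 39.9
```

```bash
python3 -c "
from h import *
d((.4978,-.3083,.045,92.9))
f=manip.grab_frame('wrist'); cv2.imwrite('pics/w7.png',f['image'][:,:,::-1])
print(proj(f,[[.4978,-.3083,.018]],True))"
```

```text
t 19.6333 now [ 0.4989 -0.3093  0.0741] 92.8 gap 0.0398
-> (0.4978, -0.3083, 0.045, 92.9) twist -0.1 tx 0.11 ty -0.10 tz 2.91
[[314.6552506 221.0310681]]
```

View pics/w7.png

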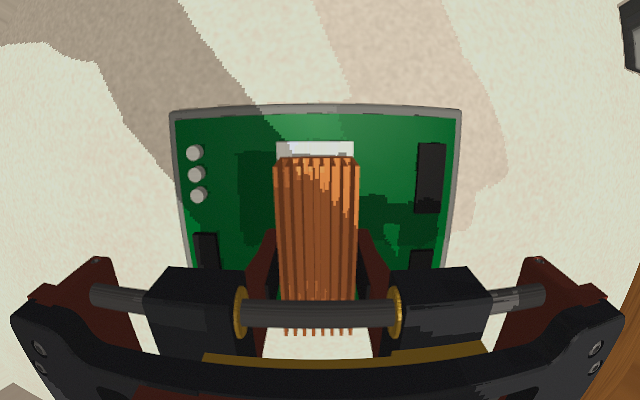

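The sink hangs square over the landing plate (plate end visible at (315,148)). Lowering and releasing.

Emit:
arm_command --commands '[{"tx": 0.1,"ty": -0.1,"tz": 1.5,"twist": 0,"claw": 0.7},{"tx": 0,"ty": 0,"tz": 1,"twist": 0,"claw": 0.7},{"tx": 0,"ty": 0,"tz": 0.45,"twist": 0,"claw": 0.7},{"tx": 0,"ty": 0,"tz": 0,"twist": 0,"claw": 0.7},{"tx": 0,"ty": 0,"tz": 0,"twist": 0,"claw": 0.7},{"tx": 0,"ty": 0,"tz": 0,"twist": 0,"claw": 0.3},{"tx": 0,"ty": 0,"tz": 0,"twist": 0,"claw": 0.3},{"tx": 0,"ty": 0,"tz": 0,"twist": 0,"claw": 0.3},{"tx": 0,"ty": 0,"tz": 0,"twist": 0,"claw": 0.3}]'

```text
time: 20.43
tcp_pos: [0.4977, -0.3087, 0.0444]
eef_rot: [180.0, 0.0, 92.8]
contact_force: [-0.3, 0.2, -0.1]
finger_gap: 0.0608
grasp_force: 0.0
```

Emit:
arm_command --commands '[{"tx": 0,"ty": 0,"tz": -3,"twist": 0,"claw": 0.3},{"tx": 0,"ty": 0,"tz": -3.5,"twist": 0,"claw": 0.3},{"tx": 0,"ty": 0,"tz": -3.5,"twist": 0,"claw": 0.3},{"tx": 0,"ty": 0,"tz": 0,"twist": 0,"claw": 0.3},{"tx": 0,"ty": 0,"tz": 0,"twist": 0,"claw": 0.3}]'

```text
time: 20.85
tcp_pos: [0.4986, -0.3093, 0.1462]
eef_rot: [179.8, 0.1, 92.8]
contact_force: [0.3, 0.5, -0.9]
finger_gap: 0.0616
grasp_force: 0.0
```

```bash
python3 - <<'E'
from h import *
o=manip.get_obs()
f=manip.grab_frame('wrist'); H=hsv(f); h,s,v=H[...,0],H[...,1],H[...,2]
yy,xx=np.mgrid[:400,:640]
print('sink',rect(f,(xx>250)&(xx<390)&(yy<300)&(yy>80)&(h>3)&(h<20)&(s>120)&(v>60),.048,True))
d((.4978,-.3083,.15,195.4),(.4277,.2605,.15,195.4))
f=manip.grab_frame('top'); H=hsv(f); h,s,v=H[...,0],H[...,1],H[...,2]
print('sink',rect(f,(xx>435)&(xx<495)&(yy<275)&(yy>225)&(h>3)&(h<20)&(s>100),.048))
m=np.radians(2.9)
cv2.imwrite('pics/t3.png',cv2.resize(f['image'][180:310,190:270],None,fx=5,fy=5,interpolation=2)[:,:,::-1].copy()[:600])
import pickle; pickle.dump(f,open('t3.pkl','wb'))
E
```

```text
sink {'c': array([ 0.4984, -0.3063]), 's': array([102.5,  40.1]), 'ang': -87.0, 'px': array([316., 212.])}
t 20.9 now [ 0.4979 -0.3085  0.1446] 92.78 gap 0.0614
-> (0.4978, -0.3083, 0.15, 195.4) twist -102.62 tx 0.00 ty 0.02 tz -0.54
-> (0.4277, 0.2605, 0.15, 195.4) twist 0.0 tx -8.35 ty 56.70 tz -0.00
sink {'c': array([ 0.4966, -0.291 ]), 's': array([78.3, 38.9]), 'ang': -85.3, 'px': array([459., 249.])}
```

View pics/t3.png

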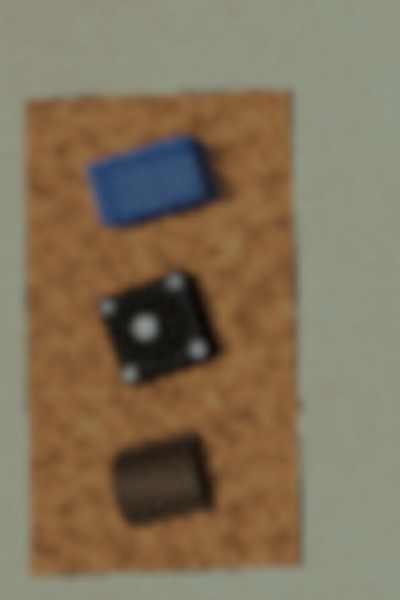

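The wrist camera puts the sink at (.4984,-.3063), within 3 mm and 0.2° of the landing. (The top view of it is partly hidden by the arm.) All three parts stand on the mat: cover (150,182), joystick (155,325) and trigger (160,478) in the crop. Going back for the trigger.

Emit:
arm_command --commands '[{"tx": 3.57,"ty": -0.26,"tz": 0,"twist": 0,"claw": 0.3},{"tx": 3.57,"ty": -0.26,"tz": 0,"twist": 0,"claw": 0.3},{"tx": 3.57,"ty": -0.26,"tz": 0,"twist": 0,"claw": 0.3},{"tx": 3.57,"ty": -0.26,"tz": 0,"twist": 0,"claw": 0.3},{"tx": 3.57,"ty": -0.26,"tz": 0,"twist": 0,"claw": 0.3},{"tx": 3.57,"ty": -0.26,"tz": 0,"twist": 0,"claw": 0.3},{"tx": 3.57,"ty": -0.26,"tz": 0,"twist": 0,"claw": 0.3},{"tx": 3.57,"ty": -0.26,"tz": 0,"twist": 0,"claw": 0.3},{"tx": 3.57,"ty": -0.26,"tz": 0,"twist": 0,"claw": 0.3},{"tx": 3.57,"ty": -0.26,"tz": 0,"twist": 0,"claw": 0.3}]' --squeeze 15

```text
time: 21.78
tcp_pos: [0.4529, 0.0483, 0.1431]
eef_rot: [-179.9, 0.0, 92.8]
contact_force: [1.0, -0.3, 0.3]
finger_gap: 0.0618
grasp_force: 0.0
```

Emit:
arm_command --commands '[{"tx": 3.57,"ty": -0.26,"tz": 0,"twist": 0,"claw": 0.3},{"tx": 3.57,"ty": -0.26,"tz": 0,"twist": 0,"claw": 0.3},{"tx": 3.57,"ty": -0.26,"tz": 0,"twist": 0,"claw": 0.3},{"tx": 3.57,"ty": -0.26,"tz": 0,"twist": 0,"claw": 0.3},{"tx": 3.57,"ty": -0.26,"tz": 0,"twist": 0,"claw": 0.3},{"tx": 3.57,"ty": -0.26,"tz": 0,"twist": 0,"claw": 0.3},{"tx": 0,"ty": 0,"tz": 0,"twist": -6.8,"claw": 0.3},{"tx": 0,"ty": 0,"tz": 0,"twist": -6.8,"claw": 0.3},{"tx": 0,"ty": 0,"tz": 0,"twist": -6.8,"claw": 0.3},{"tx": 0,"ty": 0,"tz": 0,"twist": -6.8,"claw": 0.3}]'

```text
time: 22.62
tcp_pos: [0.4273, 0.2598, 0.1426]
eef_rot: [-179.8, 0.0, 120.4]
contact_force: [0.6, -0.1, -0.1]
finger_gap: 0.0617
grasp_force: 0.0
```

Emit:
arm_command --commands '[{"tx": 0,"ty": 0,"tz": 0,"twist": -6.8,"claw": 0.3},{"tx": 0,"ty": 0,"tz": 0,"twist": -6.8,"claw": 0.3},{"tx": 0,"ty": 0,"tz": 0,"twist": -6.8,"claw": 0.3},{"tx": 0,"ty": 0,"tz": 0,"twist": -6.8,"claw": 0.3},{"tx": 0,"ty": 0,"tz": 0,"twist": -6.8,"claw": 0.3},{"tx": 0,"ty": 0,"tz": 0,"twist": -6.8,"claw": 0.3},{"tx": 0,"ty": 0,"tz": 0,"twist": -6.8,"claw": 0.3},{"tx": 0,"ty": 0,"tz": 0,"twist": -6.8,"claw": 0.3},{"tx": 0,"ty": 0,"tz": 0,"twist": -6.8,"claw": 0.3},{"tx": 0,"ty": 0,"tz": 0,"twist": -6.8,"claw": 0.3}]'

```text
time: 23.45
tcp_pos: [0.4275, 0.2595, 0.1427]
eef_rot: [-179.9, -0.1, -171.7]
contact_force: [0.4, -0.1, 0.4]
finger_gap: 0.0617
grasp_force: 0.0
```

Emit:
arm_command --commands '[{"tx": 0,"ty": 0,"tz": 0,"twist": -6.8,"claw": 0.3},{"tx": 0,"ty": 0,"tz": 0,"twist": 0,"claw": 0.3},{"tx": 0,"ty": 0,"tz": 0,"twist": 0,"claw": 0.3},{"tx": 0,"ty": 0,"tz": 0,"twist": 0,"claw": 0.3}]'

```text
time: 23.78
tcp_pos: [0.428, 0.2596, 0.1434]
eef_rot: [-180.0, -0.1, -165.5]
contact_force: [0.3, -0.4, -1.3]
finger_gap: 0.0613
grasp_force: 0.0
```

```bash
python3 -c "
from h import *
d((.4275,.2603,.12,195.4),(.4275,.2603,.028,195.4),(.4275,.2603,.12,195.4),(.4935,-.0162,.12,196))"
```

```text
t 23.7833 now [0.428  0.2596 0.1434] 194.53 gap 0.0613
-> (0.4275, 0.2603, 0.12, 195.4) twist -0.87 tx 0.03 ty 0.08 tz 2.34
-> (0.4275, 0.2603, 0.028, 195.4) twist 0.0 tx -0.00 ty 0.00 tz 9.20
-> (0.4275, 0.2603, 0.12, 195.4) twist 0.0 tx -0.00 ty 0.00 tz -9.20
-> (0.4935, -0.0162, 0.12, 196) twist -0.6 tx 1.28 ty -28.40 tz -0.00
```

Emit:
arm_command --commands '[{"tx": 0,"ty": 0.1,"tz": 2.9,"twist": -0.8,"claw": 0.3},{"tx": 0,"ty": 0,"tz": 2.9,"twist": 0,"claw": 0.3},{"tx": 0,"ty": 0,"tz": 2.9,"twist": 0,"claw": 0.3},{"tx": 0,"ty": 0,"tz": 2.8,"twist": 0,"claw": 0.3},{"tx": 0,"ty": 0,"tz": 0,"twist": 0,"claw": 0.3},{"tx": 0,"ty": 0,"tz": 0,"twist": 0,"claw": 0.7},{"tx": 0,"ty": 0,"tz": 0,"twist": 0,"claw": 0.7},{"tx": 0,"ty": 0,"tz": 0,"twist": 0,"claw": 0.7},{"tx": 0,"ty": 0,"tz": 0,"twist": 0,"claw": 0.7}]'

```text
time: 24.53
tcp_pos: [0.4288, 0.2615, 0.0306]
eef_rot: [179.9, 0.1, -164.5]
contact_force: [-0.1, 0.4, 2.5]
finger_gap: 0.0399
grasp_force: 15.0
```

Emit:
arm_command --commands '[{"tx": 0,"ty": 0,"tz": -3,"twist": 0,"claw": 0.7},{"tx": 0,"ty": 0,"tz": -3,"twist": -0.6,"claw": 0.7},{"tx": 0.16,"ty": -3.55,"tz": 0,"twist": 0,"claw": 0.7},{"tx": 0.16,"ty": -3.55,"tz": 0,"twist": 0,"claw": 0.7},{"tx": 0.16,"ty": -3.55,"tz": 0,"twist": 0,"claw": 0.7},{"tx": 0.16,"ty": -3.55,"tz": 0,"twist": 0,"claw": 0.7},{"tx": 0.16,"ty": -3.55,"tz": 0,"twist": 0,"claw": 0.7},{"tx": 0.16,"ty": -3.55,"tz": 0,"twist": 0,"claw": 0.7},{"tx": 0.16,"ty": -3.55,"tz": 0,"twist": 0,"claw": 0.7},{"tx": 0.16,"ty": -3.55,"tz": 0,"twist": 0,"claw": 0.7}]'

```text
time: 25.37
tcp_pos: [0.4954, -0.017, 0.0904]
eef_rot: [180.0, 0.1, -163.8]
contact_force: [0.6, 0.5, 0.5]
finger_gap: 0.0403
grasp_force: 15.0
```

Emit:
arm_command --commands '[{"tx": 0,"ty": 0,"tz": 2,"twist": 0,"claw": 0.7},{"tx": 0,"ty": 0,"tz": 2,"twist": 0,"claw": 0.7},{"tx": 0,"ty": 0,"tz": 0,"twist": 0,"claw": 0.7},{"tx": 0,"ty": 0,"tz": 0,"twist": 0,"claw": 0.7}]'

```text
time: 25.7
tcp_pos: [0.4944, -0.0154, 0.0494]
eef_rot: [180.0, -0.1, -163.9]
contact_force: [0.7, 0.1, 0.3]
finger_gap: 0.04
grasp_force: 15.0
```

```bash
python3 -c "
from h import *
d((.4935,-.0162,.034,196),(.4935,-.0162,.12,200.6),(.498,.2635,.12,200.6),(.498,.2635,.028,200.6))"
```

```text
t 25.7 now [ 0.4944 -0.0154  0.0494] 196.14 gap 0.04
-> (0.4935, -0.0162, 0.034, 196) twist 0.14 tx 0.11 ty -0.05 tz 1.54
-> (0.4935, -0.0162, 0.12, 200.6) twist -4.6 tx -0.00 ty 0.00 tz -8.60
-> (0.498, 0.2635, 0.12, 200.6) twist 0.0 tx -10.26 ty 26.02 tz -0.00
-> (0.498, 0.2635, 0.028, 200.6) twist 0.0 tx -0.00 ty 0.00 tz 9.20
```

Emit:
arm_command --commands '[{"tx": 0.1,"ty": 0,"tz": 0.8,"twist": 0,"claw": 0.7},{"tx": 0,"ty": 0,"tz": 0.45,"twist": 0,"claw": 0.7},{"tx": 0,"ty": 0,"tz": 0,"twist": 0,"claw": 0.7},{"tx": 0,"ty": 0,"tz": 0,"twist": 0,"claw": 0.7},{"tx": 0,"ty": 0,"tz": 0,"twist": 0,"claw": 0.3},{"tx": 0,"ty": 0,"tz": 0,"twist": 0,"claw": 0.3},{"tx": 0,"ty": 0,"tz": 0,"twist": 0,"claw": 0.3},{"tx": 0,"ty": 0,"tz": 0,"twist": 0,"claw": 0.3}]'

```text
time: 26.37
tcp_pos: [0.494, -0.0157, 0.0368]
eef_rot: [-180.0, 0.0, -163.8]
contact_force: [0.7, -0.4, 0.1]
finger_gap: 0.0602
grasp_force: 0.0
```

Emit:
arm_command --commands '[{"tx": 0,"ty": 0,"tz": -4.1,"twist": 0,"claw": 0.3},{"tx": 0,"ty": 0,"tz": -4.1,"twist": -4.6,"claw": 0.3},{"tx": -1.28,"ty": 3.25,"tz": 0,"twist": 0,"claw": 0.3},{"tx": -1.28,"ty": 3.25,"tz": 0,"twist": 0,"claw": 0.3},{"tx": -1.28,"ty": 3.25,"tz": 0,"twist": 0,"claw": 0.3},{"tx": -1.28,"ty": 3.25,"tz": 0,"twist": 0,"claw": 0.3},{"tx": -1.28,"ty": 3.25,"tz": 0,"twist": 0,"claw": 0.3},{"tx": -1.28,"ty": 3.25,"tz": 0,"twist": 0,"claw": 0.3},{"tx": -1.28,"ty": 3.25,"tz": 0,"twist": 0,"claw": 0.3},{"tx": -1.28,"ty": 3.25,"tz": 0,"twist": 0,"claw": 0.3}]'

```text
time: 27.2
tcp_pos: [0.4972, 0.2654, 0.1187]
eef_rot: [180.0, 0.0, -159.2]
contact_force: [-0.2, 0.3, 0.0]
finger_gap: 0.0614
grasp_force: 0.0
```

Emit:
arm_command --commands '[{"tx": 0,"ty": 0,"tz": 0,"twist": 0,"claw": 0.3},{"tx": 0,"ty": 0,"tz": 0,"twist": 0,"claw": 0.3},{"tx": 0,"ty": 0,"tz": 0,"twist": 0,"claw": 0.3}]'

```text
time: 27.45
tcp_pos: [0.4973, 0.2629, 0.1184]
eef_rot: [-180.0, -0.0, -159.2]
contact_force: [0.4, -0.7, 0.2]
finger_gap: 0.0617
grasp_force: 0.0
```

```bash
python3 -c "
from h import *
d((.498,.2635,.029,200.6),(.498,.2635,.1,196),(.5796,.0509,.1,196))"
```

```text
t 27.45 now [0.4973 0.2629 0.1184] 200.77 gap 0.0617
-> (0.498, 0.2635, 0.029, 200.6) twist 0.17 tx -0.08 ty 0.03 tz 8.94
-> (0.498, 0.2635, 0.1, 196) twist 4.6 tx -0.00 ty 0.00 tz -7.10
-> (0.5796, 0.0509, 0.1, 196) twist 0 tx -1.98 ty -22.69 tz -0.00
```

Emit:
arm_command --commands '[{"tx": -0.1,"ty": 0,"tz": 3,"twist": 0,"claw": 0.3},{"tx": 0,"ty": 0,"tz": 3,"twist": 0,"claw": 0.3},{"tx": 0,"ty": 0,"tz": 2.9,"twist": 0,"claw": 0.3},{"tx": 0,"ty": 0,"tz": 0,"twist": 0,"claw": 0.3},{"tx": 0,"ty": 0,"tz": 0,"twist": 0,"claw": 0.3},{"tx": 0,"ty": 0,"tz": 0,"twist": 0,"claw": 0.7},{"tx": 0,"ty": 0,"tz": 0,"twist": 0,"claw": 0.7},{"tx": 0,"ty": 0,"tz": 0,"twist": 0,"claw": 0.7},{"tx": 0,"ty": 0,"tz": 0,"twist": 0,"claw": 0.7}]'

```text
time: 28.2
tcp_pos: [0.4995, 0.2644, 0.0314]
eef_rot: [180.0, 0.2, -159.3]
contact_force: [-0.3, -1.4, 7.7]
finger_gap: 0.0441
grasp_force: 15.0
```

Emit:
arm_command --commands '[{"tx": 0,"ty": 0,"tz": -3.2,"twist": 0,"claw": 0.7},{"tx": 0,"ty": 0,"tz": -3.3,"twist": 0,"claw": 0.7},{"tx": 0,"ty": 0,"tz": 0,"twist": 4.7,"claw": 0.7},{"tx": -0.28,"ty": -3.24,"tz": 0,"twist": 0,"claw": 0.7},{"tx": -0.28,"ty": -3.24,"tz": 0,"twist": 0,"claw": 0.7},{"tx": -0.28,"ty": -3.24,"tz": 0,"twist": 0,"claw": 0.7},{"tx": -0.28,"ty": -3.24,"tz": 0,"twist": 0,"claw": 0.7},{"tx": -0.28,"ty": -3.24,"tz": 0,"twist": 0,"claw": 0.7},{"tx": -0.28,"ty": -3.24,"tz": 0,"twist": 0,"claw": 0.7},{"tx": -0.28,"ty": -3.24,"tz": 0,"twist": 0,"claw": 0.7}]'

```text
time: 29.03
tcp_pos: [0.5805, 0.0501, 0.0954]
eef_rot: [180.0, 0.1, -163.9]
contact_force: [0.4, 1.0, -0.8]
finger_gap: 0.0438
grasp_force: 15.0
```

Emit:
arm_command --commands '[{"tx": 0,"ty": 0,"tz": 2,"twist": 0,"claw": 0.7},{"tx": 0,"ty": 0,"tz": 2,"twist": 0,"claw": 0.7},{"tx": 0,"ty": 0,"tz": 0,"twist": 0,"claw": 0.7},{"tx": 0,"ty": 0,"tz": 0,"twist": 0,"claw": 0.7},{"tx": 0,"ty": 0,"tz": 0,"twist": 0,"claw": 0.7}]'

```text
time: 29.45
tcp_pos: [0.5803, 0.0521, 0.0556]
eef_rot: [180.0, 0.0, -163.9]
contact_force: [0.3, -0.0, -1.4]
finger_gap: 0.0443
grasp_force: 15.0
```

```bash
python3 -c "
from h import *
d((.5796,.0509,.0355,196),(.5796,.0509,.12,197.5),(.567,.2673,.12,197.5),(.567,.2673,.03,197.5))"
```

```text
t 29.45 now [0.5803 0.0521 0.0556] 196.11 gap 0.0443
-> (0.5796, 0.0509, 0.0355, 196) twist 0.11 tx 0.10 ty -0.09 tz 2.01
-> (0.5796, 0.0509, 0.12, 197.5) twist -1.5 tx -0.00 ty 0.00 tz -8.45
-> (0.567, 0.2673, 0.12, 197.5) twist 0.0 tx -5.31 ty 21.02 tz -0.00
-> (0.567, 0.2673, 0.03, 197.5) twist 0.0 tx -0.00 ty 0.00 tz 9.00
```

Emit:
arm_command --commands '[{"tx": 0.1,"ty": -0.1,"tz": 1,"twist": 0,"claw": 0.7},{"tx": 0,"ty": 0,"tz": 0.75,"twist": 0,"claw": 0.7},{"tx": 0,"ty": 0,"tz": 0,"twist": 0,"claw": 0.7},{"tx": 0,"ty": 0,"tz": 0,"twist": 0,"claw": 0.7},{"tx": 0,"ty": 0,"tz": 0,"twist": 0,"claw": 0.7}]'

```text
time: 29.87
tcp_pos: [0.5791, 0.0504, 0.037]
eef_rot: [180.0, -0.0, -163.9]
contact_force: [-0.8, 0.1, -0.8]
finger_gap: 0.0439
grasp_force: 15.0
```

Emit:
arm_command --commands '[{"tx": 0,"ty": 0,"tz": 0,"twist": 0,"claw": 0.3},{"tx": 0,"ty": 0,"tz": 0,"twist": 0,"claw": 0.3},{"tx": 0,"ty": 0,"tz": 0,"twist": 0,"claw": 0.3},{"tx": 0,"ty": 0,"tz": 0,"twist": 0,"claw": 0.3}]'

```text
time: 30.2
tcp_pos: [0.5794, 0.0503, 0.0373]
eef_rot: [180.0, 0.0, -163.9]
contact_force: [-0.1, 0.1, -0.2]
finger_gap: 0.0611
grasp_force: 0.0
```

Emit:
arm_command --commands '[{"tx": 0,"ty": 0,"tz": -4.1,"twist": 0,"claw": 0.3},{"tx": 0,"ty": 0,"tz": -4.1,"twist": -1.4,"claw": 0.3},{"tx": -0.76,"ty": 3,"tz": 0,"twist": 0,"claw": 0.28},{"tx": -0.76,"ty": 3,"tz": 0,"twist": 0,"claw": 0.28},{"tx": -0.76,"ty": 3,"tz": 0,"twist": 0,"claw": 0.28},{"tx": -0.76,"ty": 3,"tz": 0,"twist": 0,"claw": 0.28},{"tx": -0.76,"ty": 3,"tz": 0,"twist": 0,"claw": 0.28},{"tx": -0.76,"ty": 3,"tz": 0,"twist": 0,"claw": 0.28},{"tx": -0.76,"ty": 3,"tz": 0,"twist": 0,"claw": 0.28}]'

```text
time: 30.95
tcp_pos: [0.5668, 0.2681, 0.1193]
eef_rot: [180.0, 0.0, -162.5]
contact_force: [0.9, -0.4, 0.1]
finger_gap: 0.0633
grasp_force: 0.0
```

Emit:
arm_command --commands '[{"tx": 0,"ty": 0,"tz": 0,"twist": 0,"claw": 0.28},{"tx": 0,"ty": 0,"tz": 0,"twist": 0,"claw": 0.28},{"tx": 0,"ty": 0,"tz": 0,"twist": 0,"claw": 0.28}]'

```text
time: 31.2
tcp_pos: [0.567, 0.2658, 0.119]
eef_rot: [-180.0, -0.0, -162.5]
contact_force: [-0.5, -0.7, -0.5]
finger_gap: 0.0633
grasp_force: 0.0
```

```bash
python3 -c "
from h import *
d((.567,.2673,.03,197.5),(.567,.2673,.11,196),(.6023,-.0255,.11,196))"
```

```text
t 31.2 now [0.567  0.2658 0.119 ] 197.46 gap 0.0633
-> (0.567, 0.2673, 0.03, 197.5) twist -0.04 tx -0.04 ty 0.14 tz 8.90
-> (0.567, 0.2673, 0.11, 196) twist 1.5 tx -0.00 ty 0.00 tz -8.00
-> (0.6023, -0.0255, 0.11, 196) twist 0 tx 4.68 ty -29.12 tz -0.00
```

Emit:
arm_command --commands '[{"tx": 0,"ty": 0.1,"tz": 3,"twist": 0,"claw": 0.28},{"tx": 0,"ty": 0,"tz": 3,"twist": 0,"claw": 0.28},{"tx": 0,"ty": 0,"tz": 2.8,"twist": 0,"claw": 0.28},{"tx": 0,"ty": 0,"tz": 0,"twist": 0,"claw": 0.28},{"tx": 0,"ty": 0,"tz": 0,"twist": 0,"claw": 0.28},{"tx": 0,"ty": 0,"tz": 0,"twist": 0,"claw": 0.28},{"tx": 0,"ty": 0,"tz": 0,"twist": 0,"claw": 0.7},{"tx": 0,"ty": 0,"tz": 0,"twist": 0,"claw": 0.7},{"tx": 0,"ty": 0,"tz": 0,"twist": 0,"claw": 0.7},{"tx": 0,"ty": 0,"tz": 0,"twist": 0,"claw": 0.7}]'

```text
time: 32.03
tcp_pos: [0.5678, 0.2678, 0.0329]
eef_rot: [180.0, 0.2, -162.5]
contact_force: [-1.2, -0.8, 7.4]
finger_gap: 0.0496
grasp_force: 15.0
```

Emit:
arm_command --commands '[{"tx": 0,"ty": 0,"tz": -4,"twist": 0,"claw": 0.7},{"tx": 0,"ty": 0,"tz": -4,"twist": 1.5,"claw": 0.7},{"tx": 0.58,"ty": -3.64,"tz": 0,"twist": 0,"claw": 0.7},{"tx": 0.58,"ty": -3.64,"tz": 0,"twist": 0,"claw": 0.7},{"tx": 0.58,"ty": -3.64,"tz": 0,"twist": 0,"claw": 0.7},{"tx": 0.58,"ty": -3.64,"tz": 0,"twist": 0,"claw": 0.7},{"tx": 0.58,"ty": -3.64,"tz": 0,"twist": 0,"claw": 0.7},{"tx": 0.58,"ty": -3.64,"tz": 0,"twist": 0,"claw": 0.7},{"tx": 0.58,"ty": -3.64,"tz": 0,"twist": 0,"claw": 0.7},{"tx": 0.58,"ty": -3.64,"tz": 0,"twist": 0,"claw": 0.7}]'

```text
time: 32.87
tcp_pos: [0.6024, -0.0269, 0.1119]
eef_rot: [-180.0, 0.1, -164.0]
contact_force: [0.9, 0.5, -0.1]
finger_gap: 0.05
grasp_force: 15.0
```

Emit:
arm_command --commands '[{"tx": 0,"ty": 0,"tz": 0,"twist": 0,"claw": 0.7},{"tx": 0,"ty": 0,"tz": 0,"twist": 0,"claw": 0.7},{"tx": 0,"ty": 0,"tz": 0,"twist": 0,"claw": 0.7}]'

```text
time: 33.12
tcp_pos: [0.6023, -0.0247, 0.1114]
eef_rot: [180.0, 0.0, -164.1]
contact_force: [-0.3, 1.5, -0.1]
finger_gap: 0.0503
grasp_force: 15.0
```

```bash
python3 -c "
from h import *
d((.6023,-.0255,.037,196))
f=manip.grab_frame('wrist'); cv2.imwrite('pics/w8.png',f['image'][:,:,::-1])"
```

```text
t 33.1167 now [ 0.6023 -0.0247  0.1114] 195.95 gap 0.0503
-> (0.6023, -0.0255, 0.037, 196) twist -0.05 tx 0.02 ty -0.08 tz 7.44
```

View pics/w8.png

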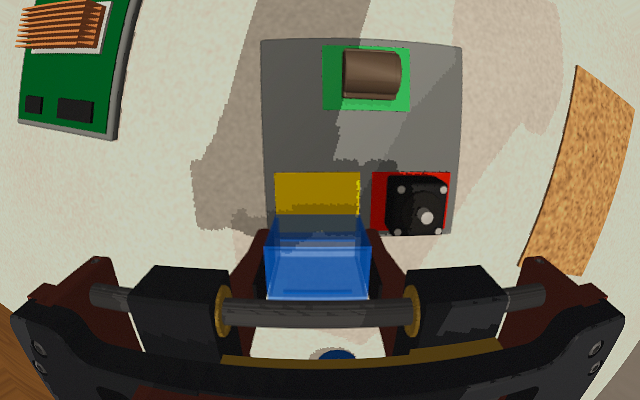

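Sink on the landing at upper left, trigger on green (370,75), joystick on red (415,205), and the held cover is above yellow. Lowering.

Emit:
arm_command --commands '[{"tx": 0,"ty": -0.1,"tz": 3,"twist": 0,"claw": 0.7},{"tx": 0,"ty": 0,"tz": 2.5,"twist": 0,"claw": 0.7},{"tx": 0,"ty": 0,"tz": 1,"twist": 0,"claw": 0.7},{"tx": 0,"ty": 0,"tz": 0.75,"twist": 0,"claw": 0.7},{"tx": 0,"ty": 0,"tz": 0,"twist": 0,"claw": 0.7},{"tx": 0,"ty": 0,"tz": 0,"twist": 0,"claw": 0.7},{"tx": 0,"ty": 0,"tz": 0,"twist": 0,"claw": 0.7}]'

```text
time: 33.75
tcp_pos: [0.6031, -0.0256, 0.0394]
eef_rot: [-180.0, 0.1, -164.0]
contact_force: [0.4, -0.7, -0.4]
finger_gap: 0.0495
grasp_force: 15.0
```

Emit:
arm_command --commands '[{"tx": 0,"ty": 0,"tz": 0,"twist": 0,"claw": 0.28},{"tx": 0,"ty": 0,"tz": 0,"twist": 0,"claw": 0.28},{"tx": 0,"ty": 0,"tz": 0,"twist": 0,"claw": 0.28},{"tx": 0,"ty": 0,"tz": 0,"twist": 0,"claw": 0.28},{"tx": 0,"ty": 0,"tz": -3,"twist": 0,"claw": 0.28},{"tx": 0,"ty": 0,"tz": -4,"twist": 0,"claw": 0.28},{"tx": 0,"ty": 0,"tz": -4,"twist": 0,"claw": 0.28},{"tx": 0,"ty": 0,"tz": -4,"twist": 0,"claw": 0.28},{"tx": 0,"ty": 0,"tz": 0,"twist": 0,"claw": 0.28},{"tx": 0,"ty": 0,"tz": 0,"twist": 0,"claw": 0.28}]'

```text
time: 34.58
tcp_pos: [0.604, -0.0263, 0.1916]
eef_rot: [-179.9, 0.3, -164.0]
contact_force: [0.4, 0.6, -0.7]
finger_gap: 0.0632
grasp_force: 0.0
```

```bash
python3 - <<'E'
from h import *
manip.grab_frame('wrist')
f=manip.grab_frame('wrist')
M={'red':(.5796,.0509),'yel':(.6023,-.0255),'grn':(.4935,-.0162)}
im=cv2.resize(f['image'],None,fx=4,fy=4,interpolation=2)
a=np.radians(106); Y=np.array([np.cos(a),np.sin(a)]); X=np.array([np.sin(a),-np.cos(a)])
# expected top outline (drawn) of each part if exactly centred
for k,(hx,hy,z) in {'red':(22,22,.040),'yel':(15,25,.054),'grn':(19,20,.012)}.items():
    P=[np.r_[np.array(M[k])+sx*hx/1e3*X+sy*hy/1e3*Y,z] for sx,sy in((1,1),(1,-1),(-1,-1),(-1,1))]
    q=(proj(f,P,True)*4+1.5).astype(np.int32); cv2.polylines(im,[q],True,(255,255,255),1)
    c=proj(f,[[*M[k],z]],True)[0]; print(k,c.round(1))
c=proj(f,[[.54,0,.02]],True)[0]*4
x,y=int(c[0]-370),int(c[1]-290); y=max(y,0)
cv2.imwrite('pics/w9.png',im[y:y+590,x:x+740,::-1])
print(x,y,manip.get_obs()['tcp_pos'])
E
```

```text
red [398.7 186.6]
yel [318.9 191.1]
grn [356.8  83.6]
1069 236 [ 0.60203372 -0.02606525  0.18813227]
```

View pics/w9.png

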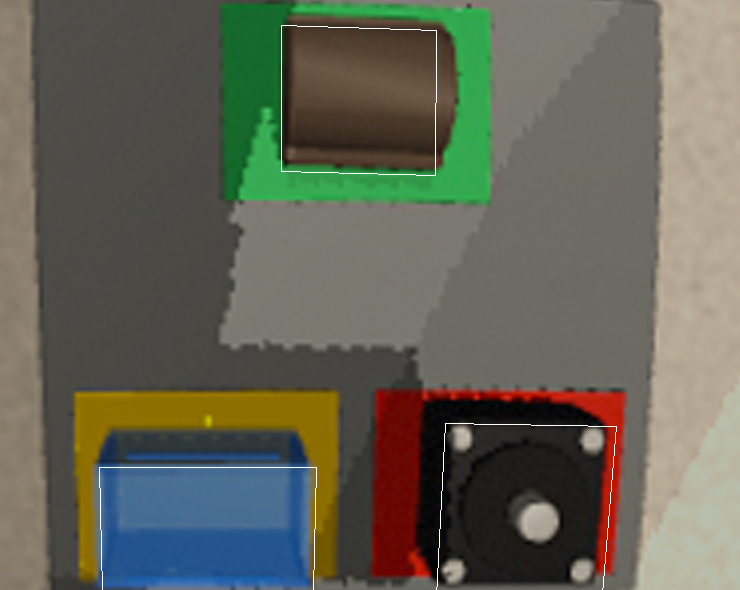

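Each part matches the outline drawn for an exact centring to within about 2–3 mm. The gripper is clear, so I'm handing in.

```bash
python3 -c "
from h import *
print(manip.finish_job())"
```

```text
the job is handed in; nothing more can be done
None
```

The job is handed in, no verdict returned: the last camera checks put the heat sink within 3 mm of the landing's centre and the joystick base, dust cover and trigger upright within about 3 mm of the centres of red, yellow and green, at about 35 s of the 144 s limit.

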